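# Clip the bottle opener back on its snap hook

### The arm

A 6-joint arm with a two-finger parallel gripper is mounted at the origin on the work surface. World frame = base frame: x ahead of the robot, y to its left, z up, the work surface at z = 0. Lengths are in mm, angles in degrees, forces in N, time in s.
With the tool pointing down it reaches from about 350 to 850 mm from the base axis. Payload 8.1 kg.
Tool frame: the origin (TCP) lies on the centre line of the jaws, within the pads' length; the fingertips stand 8 mm ahead of it and the grasp point (between the pads) lies 11 mm behind it; x points along the fingers, z is the direction in which the jaws open and shut, and the axes are right-handed (so a half turn about x gives the same grasp; the last joint's range is limited). The gripper opens to 85 mm and grips with 20 to 120 N. Pads are 22 mm wide; open, the fingers measure 114 mm over their backs; the gripper's body (76 mm by 85 mm) begins 54 mm behind the grasp point. The pads swing forward as they close: fully open they stand 13 mm farther back than shut.
Start: joints at [-68.95, 7.471, 85.268, -0, 87.261, -4.893], TCP at [262.511, -539.531, 239.292] pointing down, gripper open.
Joint ranges: [-169.43, 169.43], [-51.17, 129.36], [1.28, 143.12], [-76.62, 256.62], [0, 156.53], [-152.29, 152.29]. Speed limits (degrees/s): [136.94, 136.94, 159.86, 180, 180, 180].

### API

Orientations are given as [roll, pitch, yaw] about the fixed x, y, z axes, in that order (R = Rz(yaw) Ry(pitch) Rx(roll)).
In Python, from bench import r, vision, order gives the robot as it stands. The module is installed in compiled form; this text tells all that it offers.
- The arm moves only by the shell command python3 -m jog 'ROWS' [FORCE]. ROWS is JSON, a list of rows, each a list of 3 entries, a list of its own where there are three numbers: the shift along the world's x, y, z in m, then the turn, a rotation vector about the world's x, y, z in rad, then the opening, from -1 (shut) to 1 (fully open). A call has 1 to 5 rows; each row is the pose to reach, as a shift and turn from the pose commanded when the call began; what a row does not reach only later rows make up. A row lasts 1/12 s, in which the tool goes at most 41.7 mm and 7.16 degrees, less where a joint would pass 70% of its speed; a pose out of reach is approached as far as the arm can. A call with a gripper value outside its range is refused whole. The fingers move at their own pace and stop on an object; FORCE is the grip in N (left out, the last holds). Time passes only in rows, so rows that repeat a pose let the fingers close. It gives the time, the measured TCP pose, the force and the opening at its end, in the units of the state.
- r.sense(): the state, without advancing time (a new reading comes with each control period).
- vision.snapshot(name): name is "scene" or "top" or "wrist"; returns the picture (384x512x3 uint8, red, green, blue); there is no depth.
- vision.camera_model(name): a dict with "fov_y" (degrees; the focal length in pixels is half the picture's height over the tangent of half this angle, whatever the lens; pixels are square), "cx", "cy" (the principal point, pixels), "D" ([k1, k2, p1, p2, k3] as OpenCV has them; the pictures are not rectified), "world_to_cam" (4x4, takes a point from world to camera coordinates). Camera axes: x right, y down, z forward; pixel columns grow to the right and rows downward; lengths in mm; the calibration is good to about 2 mm. A picture is of the moment at which its call begins: read the wrist's pose just before it. camera_model takes no time and is no camera call; for the wrist camera it gives the pose at the moment of the call.
- order.hand_in(): hands the job in, once; it reports no verdict.
The state is a dict: "time": time; "joint_pos": joint angles; "qd": joint speeds; "joint_efforts": joint torques, N m; "tool_pos": TCP position; "tcp_rot": TCP orientation; "ft_force": force on the tool from outside, world axes, zero at the start; "wrist_torque": the same for the moment, N m; "finger_gap": finger opening in mm.
Only numpy, scipy, OpenCV 4.12 (cv2) and the standard library are available. Lean on these libraries where they do the work, as an engineer would, in place of code of your own. Each camera call takes 0.05 s, during which the arm holds its last target.

### The job

The steel bottle opener belongs on the snap hook of the little hanging stand. Pick it up, press its ring against the hook's sprung gate until the gate gives, slip the ring in over the nose so that the gate snaps shut behind it, and let it down to hang there by itself, at rest. Be gentle with the hook, never bearing on it with more than about 10 N, and leave the vase, the incense holder and the remote control where they are.

Things in the scene. Friction and masses are not known exactly. Their poses are not given: they have to be found in the camera images.
- opener: Loose one-piece steel bottle opener, 159 mm long, 105 to 180 g, lying flat on the chest. Origin: middle of the handle's underside, near its balance point; x runs along it towards the ring, z up as it lies. Handle: bar 90 mm long (x -45 to +45), 14 mm wide, 10 mm thick, to be pinched across its width. At -x a flat head 38 mm wide with the cap mouth, to x = -80 mm; at +x the ring.
- opener_ring (a point): Centre of the opener's hanging ring, 61 mm from the opener's origin along x, 5 mm above its underside; axes as the opener's. Round steel wire 6 mm thick, inner diameter 24 mm, outer 36 mm, lying in the opener's x-y plane; the middle of its far wire is 15 mm beyond the centre along x.
- stand: Hanging stand, fixed to the chest. Origin: centre of the underside of its round wooden base (130 mm across, 14 mm high), z up. An 8 mm steel rod rises at x = +45 mm and bends into a level arm, 288 mm above the chest, along -x to x = -56 mm. A steel snap hook hangs rigidly from a collar on the arm, in the stand's x-z plane, gate at -x, turned roughly to the robot.
- gate (a joint): The snap hook's sprung gate, rad: 0 shut, growing inwards (+x), firm stop at 0.31. A 7 mm round bar 46 mm long, hinged 242 mm above the chest; it closes on the hook's nose. About 2 N at its lower end starts it, 3.5 N there holds it at the stop; it shuts by itself. Fully pressed, the gap from nose to gate is only 1 to 2 mm more than the ring's wire: slide the wire down along the pressed gate by feel.
- hook_mid (a point): A fixed mark in the stand, 40 mm in -x of its origin, 175 mm above the chest, axes as the stand's: the bottom of the snap hook when its collar is mid-way. The collar is screwed tight anywhere up to 14 mm either way along x (NOT reported: see or feel it). Hook, from its own mid-line: 8 mm wire, 28 mm wide between wire centres, bow bottom at this height; nose 14 mm in -x, its round end's centre 20 mm up.
- vase: Loose blue glass vase, 84 mm across, 150 mm high; leave alone. Origin: centre of its underside.
- incense: Loose white ceramic incense dish, 80 mm across, 22 mm high; leave alone. Origin: centre of its underside.
- remote: Loose black remote control, 150 x 45 x 18 mm, lying flat; leave alone. Origin: centre of its underside, x along its length.
There are look-alikes about, which are no part of the job. Several things have the shape of the opener; the one meant has the colours described above.

How it is judged (in metres and radians):
On the way:
1. the opener's ring presses the gate inwards (value of joint gate above 0.15 rad and contact force between opener and stand above 0.5 N), for 0.05 s.
At the end, for the whole second after the job is handed in: The opener hangs by its ring in the bow of the snap hook (ring centre 3 to 14 mm below the bow's wire, within 26 mm in x and 12 mm in y of hook_mid; opener within 0.35 rad of plumb, ring up), released, swaying under 120 mm/s, and the gate is shut (under 0.06 rad) (x of opener_ring in the frame of hook_mid between -0.026 and 0.026 m and y of opener_ring in the frame of hook_mid between -0.012 and 0.012 m and z of opener_ring in the frame of hook_mid between -0.014 and -0.003 m and value of joint gate below 0.06 rad and angle between opener's own x axis and vertical below 0.35 rad and linear speed of opener below 0.12 m/s); the robot touches nothing.
It fails at once if the opener bears on the stand, its snap hook or gate with more than 15 N (contact force between opener and stand above 15 N).
It fails at once if the vase, incense holder or remote is shifted by more than 20 mm, or the vase tipped (distance of any of vase, incense, remote from where it was at the start of the episode above 0.02 m or angle between vase's own z axis and vertical above 0.3 rad).
It also fails if it takes over 72 s, if anything falls off the work surface, if the arm or the gripper's body presses on something with over 40 N, if the wrist force passes 120 N, or if a joint passes its speed limit or range.

## Working session

There is one attempt and no reset: what is moved stays moved. The work goes in short steps, Python scripts to look and compute and a shell command to move; the robot and the scene stay as the last step left them, time stands still between calls to the robot, and variables do not carry over. Pictures are saved under pics/ and viewed, and the job is handed in when it is done.

```bash
mkdir -p pics
cat > h.py <<'E'
import numpy as np, cv2
from bench import r, vision, order
def cam(name):
    m=vision.camera_model(name)
    f=192/np.tan(np.radians(m["fov_y"])/2)
    K=np.array([[f,0,m["cx"]],[0,f,m["cy"]],[0,0,1]])
    return K,np.array(m["D"],float),np.array(m["world_to_cam"],float)
def ray(c,px):
    K,D,T=c
    u=cv2.undistortPoints(np.array([[px]],float),K,D)[0,0]
    R=T[:3,:3]; t=T[:3,3]
    d=R.T@np.array([u[0],u[1],1]); return -R.T@t, d/np.linalg.norm(d)
def onz(c,px,z):
    o,d=ray(c,px); return o+d*(z-o[2])/d[2]
def proj(c,P):
    K,D,T=c
    rv,_=cv2.Rodrigues(T[:3,:3]); 
    return cv2.projectPoints(np.array(P,float).reshape(-1,3),rv,T[:3,3],K,D)[0][:,0]
def tri(obs):
    A=np.zeros((3,3));b=np.zeros(3)
    for c,px in obs:
        o,d=ray(c,px);M=np.eye(3)-np.outer(d,d);A+=M;b+=M@o
    P=np.linalg.solve(A,b); return P,[np.linalg.norm(np.cross(P-ray(c,px)[0],ray(c,px)[1])) for c,px in obs]
def snap(name,fn):
    c=cam(name); im=vision.snapshot(name); np.savez('pics/'+fn+'.npz',im=im,K=c[0],D=c[1],T=c[2])
    cv2.imwrite('pics/'+fn+'.png',im[:,:,::-1]); return im,c
def load(fn):
    d=np.load('pics/'+fn+'.npz'); return d['im'],(d['K'],d['D'],d['T'])
def crop(fn,x0,y0,x1,y1,s,out):
    im,_=load(fn); cv2.imwrite('pics/'+out+'.png',cv2.resize(im[y0:y1,x0:x1,::-1],None,fx=s,fy=s,interpolation=cv2.INTER_CUBIC))
E
python3 - <<'E'
from h import *
for n in ("scene","top","wrist"):
    im,c=snap(n,n+'0'); print(n,c[0][0,0],c[1],(-c[2][:3,:3].T@c[2][:3,3]).round(),c[2][2,:3].round(2))
s=r.sense(); print(s)
E
```

```text
scene 365.0983250884438 [0.03475398 0.         0.         0.         0.        ] [1077.  469.  877.] [-0.58 -0.41 -0.7 ]
top 436.9000341094842 [0.00130827 0.         0.         0.         0.        ] [ 403.   29. 1390.] [ 0.08  0.01 -1.  ]
wrist 275.5092670636528 [0.00166765 0.         0.         0.         0.        ] [ 328. -507.  374.] [-0.26 -0.13 -0.96]
{'time': 0.15, 'joint_pos': array([-6.89491949e+01,  7.50624480e+00,  8.53163069e+01,  1.14357809e-03,
        8.72611135e+01, -4.89188653e+00]), 'qd': array([-0.0122349 , -0.03458931, -0.22569636, -0.07792233,  0.02626452,
       -0.01799272]), 'joint_efforts': array([ 1.19008815e-03, -5.70058107e+01, -5.01160634e+01, -1.88909366e-04,
        9.55949246e-03, -1.41688858e-05]), 'tool_pos': array([ 262.37003422, -539.12945807,  238.46113713]), 'tcp_rot': array([174.32596456,  89.91632698, 110.26860074]), 'ft_force': array([-0.6820161 ,  0.54361466, -0.39553153]), 'wrist_torque': array([ 0.0285599 , -0.04537323, -0.03235908]), 'finger_gap': 85.1389827559146}
```

View pics/scene0.png

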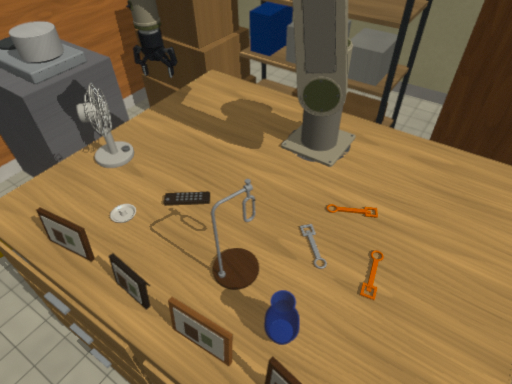

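View pics/top0.png

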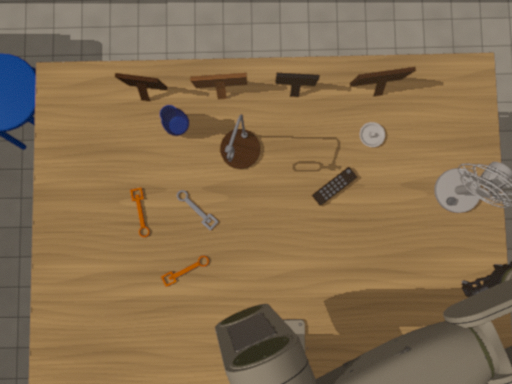

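View pics/wrist0.png

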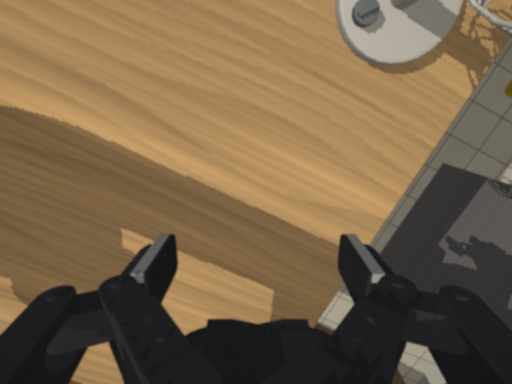

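The openers in the top view are orange at (140,212), grey at (198,210) and orange at (186,270). Only the grey one is steel-coloured. The vase is at (174,120), the dish at (372,134), the remote at (334,186), and the stand base at (240,149). I'll confirm with enlarged crops.

Run:
```python
from h import *
crop('top0',160,90,270,240,4,'c1'); crop('scene0',190,170,340,300,5,'c2')
```

```text
(no output)
```

View pics/c1.png

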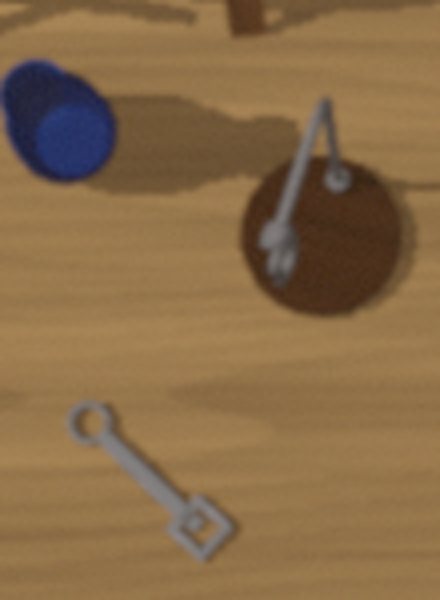

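View pics/c2.png

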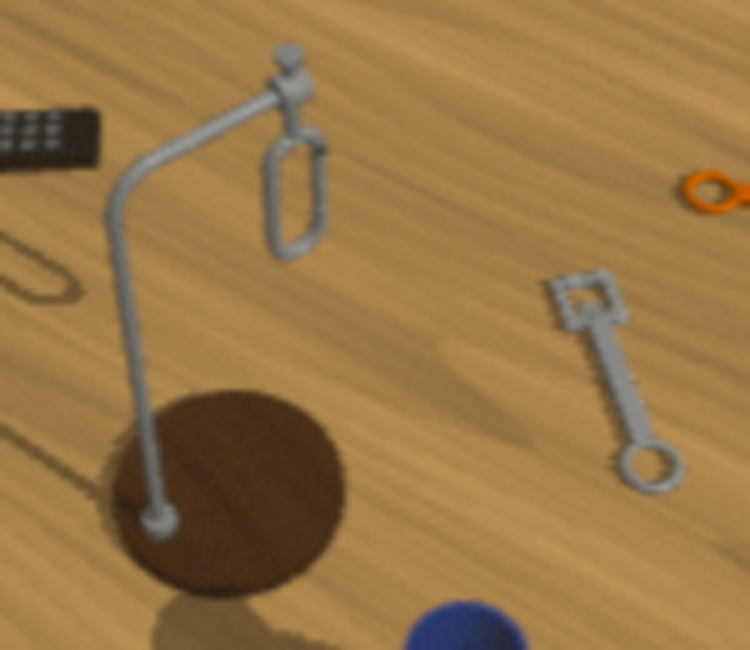

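The grey opener is the steel one. Its ring is at top (182.7,195.5) and scene (320,263), with the square head at top (210,221). The snap hook is at scene (249,209).

Run:
```python
from h import *
_,ct=load('top0');_,cs=load('scene0')
t=lambda x,y:(160+(x+.5)/4-.5,90+(y+.5)/4-.5); s=lambda x,y:(190+(x+.5)/5-.5,170+(y+.5)/5-.5)
print('ring',tri([(ct,t(91,422)),(cs,s(650,466))]))
print('ring z5',onz(ct,t(91,422),5))
print('head mid',tri([(ct,t(203,527)),(cs,s(588,299))]), onz(ct,t(203,527),5))
for n,a,b in (('rodfoot',(338,180),(158,520)),('collar',(277,236),(291,90)),('hookbottom',(280,280),(287,254)),('bend',(325,102),(125,185))):
    print(n,tri([(ct,t(*a)),(cs,s(*b))]))
print('base c',onz(ct,t(321,235),14),onz(cs,s(230,490),14))
print('vase',onz(ct,t(75,142),0),onz(ct,t(35,90),150))
print(onz(ct,(334,186),18),onz(ct,(372,134),11))
```

```text
ring (array([499.1070814 , 266.95014556,   4.26715572]), [np.float64(0.6896636219424901), np.float64(0.6896636219424642)])
ring z5 [498.73071895 267.43735103   5.        ]
head mid (array([413.74189425, 179.18075325,   5.28819254]), [np.float64(0.16408293082165223), np.float64(0.16408293082161157)]) [413.82517751 179.06853307   5.        ]
rodfoot (array([687.8119026 ,  66.08971107,  19.17365123]), [np.float64(1.5529403722717947), np.float64(1.5529403722719184)])
collar (array([595.9693643 ,  99.15185902, 288.25225594]), [np.float64(0.2158652957653265), np.float64(0.2158652957653009)])
hookbottom (array([590.82324153,  98.24421769, 166.6206952 ]), [np.float64(8.800974491858648), np.float64(8.800974491858684)])
bend (array([682.54186071,  68.47875081, 283.20110593]), [np.float64(1.2032451086668359), np.float64(1.2032451086669862)])
base c [643.85158385  81.7147993   14.        ] [649.13776059  83.54743886  14.        ]
vase [726.285052   280.10175782   0.        ] [730.22364823 281.85995855 150.        ]
[ 517.71442271 -212.54605026   18.        ] [ 682.22042738 -339.90899718   11.        ]
```

```bash
cat >> h.py <<'E'
from scipy.spatial.transform import Rotation as Ro
def Rt(s): return Ro.from_euler('xyz',s['tcp_rot'],degrees=True)
def log():
    import json,os
    s=r.sense(); open('log.jsonl','a').write(json.dumps([list(s['joint_pos']),list(s['tool_pos']),list(Rt(s).as_matrix().ravel())])+'\n'); return s
E
python3 - <<'E'
from h import *
s=log();R=Rt(s).as_matrix();print(R.round(3))
_,c=load('wrist0');T=c[2];o=-T[:3,:3].T@T[:3,3]
print('cam in tool',R.T@(o-s['tool_pos']),R.T@T[2,:3],R.T@T[0,:3])
E
python3 -m jog '[[[0.0,0,0.0],[0,0,0.1],1],[[0.0,0.04,0],[0,0,0.2],1],[[0.0,0.08,0],[0,0,0.3],1],[[0.0,0.12,0],[0,0,0.4],1],[[0.02,0.155,0],[0,0,0.5],1]]'; python3 -c "
from h import *
print(log())"
```

```text
[[-0.001  0.899  0.437]
 [ 0.001  0.437 -0.899]
 [-1.     0.    -0.001]]
cam in tool [-135.03170517   73.33130549   -0.19188116] [ 9.56616270e-01 -2.91350792e-01  1.69555941e-04] [-6.82820401e-05  3.57768787e-04  9.99999934e-01]
time: 0.57
tool_pos: [280.4, -382.6, 238.2]
tcp_rot: [177.2, 89.9, 141.9]
ft_force: [0.9, 1.7, 0.6]
finger_gap: 85.4
{'time': 0.5667, 'joint_pos': array([-5.99246691e+01, -1.22033215e+01,  1.04510219e+02, -5.41050326e-02,
        8.78279641e+01, -2.46722130e+01]), 'qd': array([ 51.1451496 , -33.43628916,  27.99376947,   1.47300914,
         2.96532299, -16.65063708]), 'joint_efforts': array([ -8.44938129, -36.18622899, -50.44147611,  -0.51823966,
         0.29179269,  -0.11583464]), 'tool_pos': array([ 280.35785729, -382.62739517,  238.23525303]), 'tcp_rot': array([177.1717201 ,  89.85470522, 141.92137817]), 'ft_force': array([0.92794045, 1.65532121, 0.62736118]), 'wrist_torque': array([-0.00363436, -0.05207157,  0.01402113]), 'finger_gap': 85.41040892184874}
```

```bash
python3 -m jog '[[[0.03,0.03,0],[0,0,0],1],[[0.06,0.06,0],[0,0,0],1],[[0.09,0.09,0],[0,0,-0.1],1],[[0.11,0.12,0],[0,0,-0.16],1],[[0.13,0.155,0],[0,0,-0.16],1]]';python3 -m jog '[[[0.005,0.04,0],[0,0,0],1],[[0.01,0.08,0],[0,0,0],1],[[0.015,0.12,0],[0,0,0],1],[[0.02,0.16,0],[0,0,0],1],[[0.02,0.2,0],[0,0,0],1]]';python3 -m jog '[[[0.0,0.04,0],[0,0,0],1],[[0.0,0.08,0],[0,0,0],1],[[0,0.12,0],[0,0,0],1],[[0,0.15,0],[0,0,0],1],[[0,0.15,0],[0,0,0],1]]';python3 -c "
from h import *
s=log();print(s)
snap('wrist','w1')"
```

```text
time: 0.98
tool_pos: [413.5, -227.9, 239.2]
tcp_rot: [3.8, 90.0, -41.0]
ft_force: [1.2, -0.9, 0.4]
finger_gap: 85.0
time: 1.4
tool_pos: [432.5, -27.6, 239.1]
tcp_rot: [64.8, 90.0, 20.2]
ft_force: [1.3, 0.7, 0.7]
finger_gap: 85.6
time: 1.82
tool_pos: [431.7, 125.3, 239.1]
tcp_rot: [145.3, 89.9, 101.0]
ft_force: [0.4, -0.7, 0.4]
finger_gap: 85.4
{'time': 1.8167, 'joint_pos': array([  9.54645897, -16.54348621, 108.03808471,   0.12586578,
        88.50856177,  53.84292591]), 'qd': array([-4.85490136, -0.75400351,  0.76047429, -2.5600287 ,  0.81783583,
       -6.45595015]), 'joint_efforts': array([  1.80858158, -35.01911402, -50.40695071,   0.26354796,
        -0.12084095,   1.45935114]), 'tool_pos': array([431.6822133 , 125.31226229, 239.10834666]), 'tcp_rot': array([145.2833493 ,  89.87413726, 100.9836029 ]), 'ft_force': array([ 0.37257193, -0.69991777,  0.43563258]), 'wrist_torque': array([-1.78627554e-02, -9.77213931e-05,  6.35636389e-03]), 'finger_gap': 85.42736698234414}
```

View pics/w1.png

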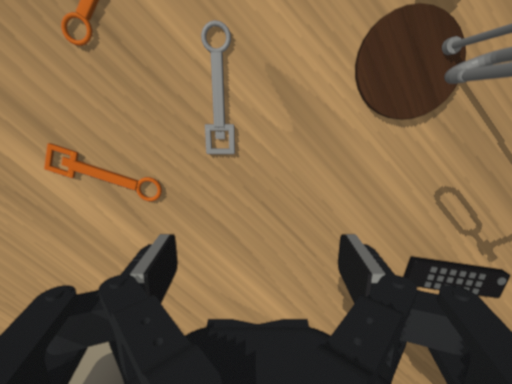

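Steel opener here: ring (216,37), head (221,139), the same grey. The orange ones are at (80,25) and (105,178). Next I'll move above it for a second, closer view.

```bash
python3 -m jog '[[[0.01,0.04,0],[0,0,-0.03],1],[[0.02,0.08,-0.02],[0,0,-0.03],1],[[0.025,0.1,-0.06],[0,0,-0.03],1],[[0.025,0.1,-0.09],[0,0,-0.03],1],[[0.025,0.1,-0.09],[0,0,-0.03],1]]';python3 -c "
from h import *
s=log();print(s['tool_pos'],s['joint_pos'])
snap('wrist','w2')"
```

```text
time: 2.28
tool_pos: [453.2, 219.0, 141.3]
tcp_rot: [-112.7, 89.3, -158.9]
ft_force: [-0.8, -1.0, -2.0]
finger_gap: 85.3
[453.16364858 219.02857314 141.33311906] [ 1.99673886e+01 -2.91952690e+00  1.06367908e+02 -1.42506556e-02
  7.72553456e+01  6.62052738e+01]
```

View pics/w2.png

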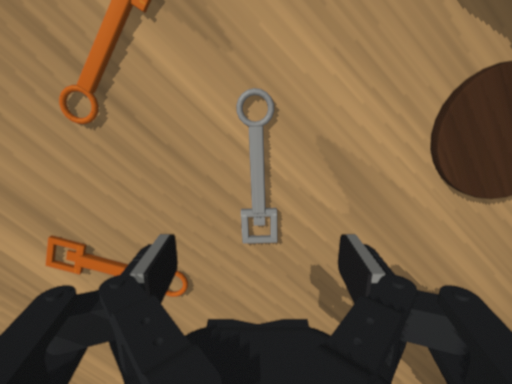

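The opener is centred under the gripper: ring (256,107), head (260,225). Now I'll measure it.

Run:
```python
from h import *
obs={'ring':[], 'head':[]}
for fn,(x0,y0,x1,y1) in (('w1',(190,10,250,165)),('w2',(225,80,295,250)),('top0',(170,182,222,235))):
    im,c=load(fn); a=im[y0:y1,x0:x1].astype(int)
    m=((a.max(2)-a.min(2)<30)&(a.max(2)>70)).astype(np.uint8)
    n,l,st,_=cv2.connectedComponentsWithStats(m); k=1+st[1:,4].argmax(); m=(l==k).astype(np.uint8)
    cs,hh=cv2.findContours(m,cv2.RETR_CCOMP,cv2.CHAIN_APPROX_NONE)
    hs=sorted([q for q,h in zip(cs,hh[0]) if h[3]>=0],key=cv2.contourArea)[-2:]
    out=[]
    for q in hs:
        M=cv2.moments(q); out.append((M['m10']/M['m00']+x0,M['m01']/M['m00']+y0,M['m00']))
    out.sort(key=lambda t:t[1]); print(fn,st[k],out)
    ys,xs=np.nonzero(m); pts=np.c_[xs+x0,ys+y0].astype(float)
    w=np.array([onz(c,p,5)[:2] for p in pts]); mu=w.mean(0); d=np.linalg.svd(w-mu,full_matrices=False)[2][0]
    if d[0]<0:d=-d
    # ring: fit to outer end
    t=(w-mu)@d; n=np.array([-d[1],d[0]])
    print('  yaw',np.degrees(np.arctan2(d[1],d[0])),'len',np.ptp(t),'origin(min+80)',mu+d*(t.min()+80),'origin(max-79)',mu+d*(t.max()-79))
    if len(out)==2:
        print('  ring',onz(c,out[0][:2],5),'head',onz(c,out[1][:2],5)); obs['ring'].append((c,out[0][:2]))
print(tri(obs['ring']))
if len(obs['ring'])>2: print(tri(obs['ring'][:2]))
print(Rt(r.sense()).as_matrix().round(3), r.sense()['tool_pos'])
```

```text
w1 [  11   11   34  134 1902] [(215.70355191256832, 37.10245901639344, 366.0), (219.96507936507936, 140.72317460317458, 262.5)]
  yaw 45.70328038246476 len 159.09248943920318 origin(min+80) [455.82465931 222.67247817] origin(max-79) [455.88925156 222.73867589]
  ring [499.03446553 267.09948255   5.        ] head [412.57141361 178.10042897   5.        ]
w2 [  12    8   41  156 2711] [(254.9485559566787, 108.00631768953069, 554.0), (259.5675165250236, 227.3007554296506, 353.0)]
  yaw 45.7914107701407 len 161.0257495057475 origin(min+80) [454.99436895 222.08365389] origin(max-79) [456.40686851 223.53572347]
  ring [499.02876866 267.38896385   5.        ] head [412.5765623  178.04488697   5.        ]
top0 [  7   9  41  39 295] [(182.16181229773463, 195.16181229773463, 51.5), (210.84848484848484, 222.39393939393938, 38.5)]
  yaw 45.681460460512625 len 158.18517732868173 origin(min+80) [455.46509417 224.45474439] origin(max-79) [454.89582089 223.8717659 ]
  ring [498.62593591 268.11776551   5.        ] head [410.58302877 177.60121023   5.        ]
(array([498.90811929, 267.59817543,   4.54475631]), [np.float64(0.40671684521736046), np.float64(0.23981699238282456), np.float64(0.6430755318543517)])
(array([499.03850368, 267.36356295,   3.95884771]), [np.float64(0.043875437508395655), np.float64(0.04387543750835772)])
[[-0.009  0.723  0.691]
 [-0.004  0.691 -0.723]
 [-1.    -0.009 -0.003]] [454.41322242 218.74998686 144.91484973]
```

```bash
python3 -m jog '[[[0,0,0.02],[-0.11,-0.04,0],1],[[0,0,0.02],[-0.22,-0.08,0],1],[[0,0,0.02],[-0.33,-0.12,0],1],[[0,0,0.02],[-0.33,-0.12,0],1]]';python3 -c "
from h import *
s=log();print(s['tool_pos'],s['joint_pos'],Rt(s).as_matrix().round(3))"
python3 -m jog '[[[0,0,0],[0.0,0.11,0],1],[[0,0,0],[0,0.22,0],1],[[0,0,0],[0,0.33,0],1],[[0,0,0],[0,0.33,0],1]]';python3 -c "
from h import *
s=log();print(s['tool_pos'],s['joint_pos'],Rt(s).as_matrix().round(3))"
```

```text
time: 2.67
tool_pos: [457.8, 221.6, 171.8]
tcp_rot: [-23.3, 69.6, -69.5]
ft_force: [0.3, 0.5, -0.3]
finger_gap: 85.6
[457.83879066 221.56711379 171.78582571] [ 33.74827251   0.90842125 101.71487551 -20.04598507  82.73538635
  83.49735715] [[ 0.122  0.731  0.671]
 [-0.327  0.668 -0.668]
 [-0.937 -0.138  0.321]]
time: 3.0
tool_pos: [459.3, 218.6, 169.1]
tcp_rot: [-78.9, 67.7, -122.1]
ft_force: [1.1, 0.5, -0.4]
finger_gap: 85.5
[459.31919994 218.62110296 169.07411065] [ 27.40639272  15.13651339  86.84360086 -11.16736444  97.32071431
  71.13694328] [[-0.202  0.647  0.736]
 [-0.321  0.666 -0.673]
 [-0.925 -0.372  0.073]]
```

```bash
cat > kin.py <<'E'
import numpy as np, json
from scipy.spatial.transform import Rotation as Ro
from scipy.optimize import least_squares
def fk(q,P):
    h1,a1,L2,a3,L4,L6,lat1,lat4,off=P
    q=np.radians(q); Y=lambda a:Ro.from_euler('y',a); Z=lambda a:Ro.from_euler('z',a)
    R=Z(q[0]); p=R.apply([a1,lat1,h1])
    R=R*Y(q[1]); p=p+R.apply([0,0,L2])
    R=R*Y(q[2]); p=p+R.apply([a3,0,L4])
    R=R*Z(q[3])
    p=p+R.apply([0,lat4,off]); R=R*Y(q[4]); p=p+R.apply([0,0,L6]); R=R*Z(q[5])
    return p,R
lo=np.array([-169.43,-51.17,1.28,-76.62,0,-152.29]);hi=np.array([169.43,129.36,143.12,256.62,156.53,152.29])
E
python3 - <<'E'
from kin import *
D=[json.loads(l) for l in open('log.jsonl')]
# orientation check: constant tool rotation
P0=np.array([300,0,350,0,350,200,50,0,0.])
Rs=[fk(d[0],P0)[1].inv()*Ro.from_matrix(np.array(d[2]).reshape(3,3)) for d in D]
for x in Rs: print(x.as_matrix().round(2).tolist())
f=lambda P: np.concatenate([(fk(d[0],P)[0]-d[1]) for d in D]+[(P-P0)*1e-3])
s=least_squares(f,P0);print(s.x.round(1)); print(s.fun[:-9].reshape(-1,3).round(1))
E
```

```text
[[0.0, 0.0, -1.0], [0.0, 1.0, 0.0], [1.0, -0.0, 0.0]]
[[-0.0, 0.0, -1.0], [0.0, 1.0, 0.0], [1.0, -0.0, -0.0]]
[[-0.0, -0.0, -1.0], [0.0, 1.0, -0.0], [1.0, -0.0, -0.0]]
[[0.0, 0.0, -1.0], [0.0, 1.0, 0.0], [1.0, -0.0, 0.0]]
[[-0.0, 0.0, -1.0], [0.0, 1.0, 0.0], [1.0, -0.0, -0.0]]
[[-0.0, 0.0, -1.0], [0.0, 1.0, 0.0], [1.0, -0.0, -0.0]]
[318.1   0.  369.1  61.6 451.7 356.8  51.2   0.  101.7]
[[-0.  0. -0.]
 [-0.  0. -0.]
 [ 0. -0. -0.]
 [ 0.  0.  0.]
 [-0.  0. -0.]
 [ 0.  0.  0.]]
```

```bash
cat >> kin.py <<'E'
P=np.array([318.1,0,369.1,61.6,451.7,356.8,51.2,0,101.7])
TR=Ro.from_matrix([[0,0,-1.],[0,1,0],[1,0,0]])
def ikall(p,R,n=60,seed=0):
    rng=np.random.default_rng(seed); out=[]
    def f(q):
        a,b=fk(q,P); return np.r_[(a-p)/100,((b*TR).inv()*R).as_rotvec()]
    for _ in range(n):
        s=least_squares(f,rng.uniform(lo,hi),bounds=(lo,hi),x_scale=50)
        if s.cost<1e-8 and not any(np.abs(s.x-o).max()<1 for o in out): out.append(s.x)
    return out
def tool(yaw,pitch):  # tool x at yaw, pitched down; tool y up side
    return Ro.from_euler('z',yaw,degrees=True)*Ro.from_euler('y',pitch,degrees=True)*Ro.from_matrix(np.array([[1,0,0],[0,0,-1.],[0,1,0]]))
E
python3 - <<'E'
from kin import *
print(tool(0,0).as_matrix().round(), tool(46,90).as_matrix().round(2))
y=np.radians(-20); xs=np.array([np.cos(y),np.sin(y),0]); H=np.array([596,99,0.])
for yaw in (-20,-5,10):
  for pitch in (0,15,30,45,60):
    R=tool(yaw,pitch); 
    p=H+[0,0,106]-5*R.as_matrix()[:,0]
    for q in ikall(p,R): print(yaw,pitch,q.round(0), 'wristz', (p-357*R.as_matrix()[:,0])[2].round())
E
```

```text
[[ 1.  0.  0.]
 [ 0.  0. -1.]
 [ 0.  1.  0.]] [[ 0.    0.69  0.72]
 [ 0.    0.72 -0.69]
 [-1.    0.   -0.  ]]
-20 0 [  32.   29.  128.  235.   76. -108.] wristz 106.0
-20 15 [  31.   10.  134.  246.   55. -124.] wristz 200.0
-20 60 [ 14.  -6. 118. -24.  45. 138.] wristz 420.0
-5 0 [ 18.  25. 137. 204.  74. -97.] wristz 106.0
-5 30 [  15.  -14.  142.  250.   18. -149.] wristz 287.0
-5 45 [ 11. -16. 134. -33.  22. 132.] wristz 362.0
-5 60 [  9. -10. 122. -11.  39. 110.] wristz 420.0
10 0 [ -4.  24. 141. 166.  75. -86.] wristz 106.0
10 0 [-159.  120.  141.   50.   14. -139.] wristz 106.0
10 45 [  1. -19. 136.  20.  20.  64.] wristz 362.0
10 60 [  2. -11. 123.   6.  39.  78.] wristz 420.0
```

Run:
```python
from kin import *
H=np.array([596,99,0.])
def tgt(yaw,tau,phi,gx,wx,wz):
    # ring top wire at stand-x wx (rel hook midline), height wz
    y=np.radians(-20); xs=np.array([np.cos(y),np.sin(y),0])
    Ro_=tool(yaw,tau).as_matrix(); fwd,up=Ro_[:,0],Ro_[:,1]
    W=H+xs*wx+np.array([0,0,wz]); g=W-up*(76-gx)
    R=tool(yaw,tau+phi); return g-5*R.as_matrix()[:,0],R
for gx in (0,20):
  for yaw in (-20,-12):
    for tau,wx,wz,n in ((0,-40,202,'pre'),(10,-25,205,'pre'),(18,-40,205,'pre'),(18,-8,202,'entry'),(25,-8,202,'entry'),(0,0,182,'hang'),(0,-60,182,'ret')):
      for q in ikall(*tgt(yaw,tau,0,gx,wx,wz),n=40): print(gx,yaw,tau,n,q.round(0))
```

```text
0 -20 0 pre [  38.   24.  132.  240.   78. -111.]
0 -20 10 pre [  37.    9.  137.  248.   63. -122.]
0 -20 18 entry [  34.   -1.  138.  256.   53. -134.]
0 -20 0 hang [  32.   29.  128.  235.   76. -108.]
0 -20 0 ret [  41.   28.  132.  243.   80. -108.]
0 -12 0 pre [  32.   20.  138.  226.   75. -105.]
0 -12 0 hang [  26.   27.  134.  220.   75. -102.]
0 -12 0 ret [  35.   25.  137.  229.   78. -103.]
20 -20 0 pre [  38.   19.  134.  241.   76. -113.]
20 -20 10 pre [  36.    5.  137.  249.   62. -126.]
20 -20 0 hang [  32.   25.  130.  235.   75. -110.]
20 -20 0 ret [  41.   23.  133.  243.   79. -111.]
20 -12 0 pre [  32.   15.  140.  227.   72. -108.]
20 -12 0 hang [  26.   22.  135.  220.   72. -104.]
20 -12 0 ret [  35.   20.  139.  229.   76. -106.]
```

Run:
```python
from kin import *
H=np.array([596,99,0.])
def tgt(yaw,tau,phi,gx,wx,wz):
    y=np.radians(-20); xs=np.array([np.cos(y),np.sin(y),0])
    Ro_=tool(yaw,tau).as_matrix(); fwd,up=Ro_[:,0],Ro_[:,1]
    W=H+xs*wx+np.array([0,0,wz]); g=W-up*(76-gx)
    R=tool(yaw,tau+phi); return g-5*R.as_matrix()[:,0],R
for phi in (-8,-12,-16):
 for gx in (0,15):
  for yaw in (-20,-14):
    for tau,wx,wz,n in ((20,-40,203,'pre'),(20,-8,202,'entry'),(27,-8,202,'entry'),(6,0,182,'hang'),(6,-70,182,'ret')):
      t=tgt(yaw,tau,phi,gx,wx,wz)
      for q in ikall(*t,n=25): print(phi,gx,yaw,tau,n,q.round(0),'wz',(t[0]-357*t[1].as_matrix()[:,0])[2].round())
```

```text
-8 0 -20 20 pre [  41.    4.  139.  253.   63. -126.] wz 207.0
-8 0 -20 20 entry [  36.    6.  137.  249.   60. -125.] wz 206.0
-8 0 -20 6 hang [  33.   31.  128.  235.   80. -107.] wz 94.0
-8 0 -20 6 ret [  44.   30.  131.  245.   84. -107.] wz 94.0
-8 0 -14 20 entry [  31.    1.  142.  238.   55. -121.] wz 206.0
-8 0 -14 6 hang [  29.   30.  132.  224.   79. -103.] wz 94.0
-8 0 -14 6 ret [  40.   28.  136.  235.   83. -103.] wz 94.0
-8 15 -20 20 pre [  40.    1.  139.  254.   62. -129.] wz 221.0
-8 15 -20 20 entry [  35.    3.  137.  250.   59. -127.] wz 220.0
-8 15 -20 6 hang [  33.   28.  129.  235.   79. -108.] wz 109.0
-8 15 -20 6 ret [  44.   27.  132.  245.   83. -109.] wz 109.0
-8 15 -14 20 entry [  31.   -2.  142.  239.   53. -124.] wz 220.0
-8 15 -14 6 hang [  29.   26.  133.  224.   77. -104.] wz 109.0
-8 15 -14 6 ret [  40.   25.  137.  235.   81. -105.] wz 109.0
-12 0 -20 20 pre [  42.   10.  137.  250.   68. -121.] wz 182.0
-12 0 -20 20 entry [  37.   12.  136.  245.   66. -120.] wz 181.0
-12 0 -20 27 entry [  37.    1.  138.  254.   57. -131.] wz 228.0
-12 0 -20 6 han
[... 1454 characters left out ...]
44.0
-16 0 -14 6 ret [ 39.  40. 130. 232.  94. -98.] wz 44.0
-16 15 -20 20 pre [  41.   13.  137.  247.   72. -118.] wz 171.0
-16 15 -20 20 entry [  36.   14.  135.  242.   70. -117.] wz 170.0
-16 15 -20 27 entry [  36.    4.  138.  250.   61. -127.] wz 217.0
-16 15 -20 6 hang [  32.   39.  124.  231.   89. -103.] wz 58.0
-16 15 -20 6 ret [  43.   38.  127.  242.   93. -103.] wz 58.0
-16 15 -14 20 pre [  37.    9.  142.  236.   68. -114.] wz 171.0
-16 15 -14 20 entry [  32.   10.  140.  231.   66. -113.] wz 170.0
-16 15 -14 27 entry [  32.   -2.  143.  239.   55. -123.] wz 217.0
-16 15 -14 6 hang [ 28.  38. 128. 221.  89. -99.] wz 58.0
-16 15 -14 6 ret [ 39.  37. 132. 232.  93. -99.] wz 58.0
```

```bash
cat > go.py <<'E'
from h import *; from kin import tool
def delta(p,R,show=True):
    s=log(); Rc=Rt(s); print('t',s['time'],'shift m',((np.array(p)-s['tool_pos'])/1000).round(4),'turn',(R*Rc.inv()).as_rotvec().round(4),'gap',s['finger_gap'].round(1),'F',s['ft_force'].round(1),'q',s['joint_pos'].round(0))
E
python3 -c "
from go import *
delta([466,233.4,60],tool(45.75,80))"
```

```text
Traceback (most recent call last):
  File "go.py", line 3, in delta
    s=log(); Rc=Rt(s); print('t',s['time'],'shift m',((np.array(p)-s['tool_pos'])/1000).round(4),'turn',(R*Rc.inv()).as_rotvec().round(4),'gap',s['finger_gap'].round(1),'F',s['ft_force'].round(1),'q',s['joint_pos'].round(0))
                                                                                                                                                ^^^^^^^^^^^^^^^^^^^^^
AttributeError: 'float' object has no attribute 'round'
```

```bash
sed -i "s/s\['finger_gap'\].round(1)/round(s['finger_gap'],1)/" go.py
python3 -c "
from go import *
delta([466,233.4,60],tool(45.75,80))"
```

```text
t 3.0 shift m [ 0.0067  0.0148 -0.1091] turn [ 0.4535 -0.33   -0.0101] gap 85.5 F [ 1.1  0.5 -0.4] q [ 27.  15.  87. -11.  97.  71.]
```

```bash
python3 -m jog '[[[0.002,0.004,-0.02],[0.1,-0.073,0],0.2],[[0.004,0.008,-0.05],[0.2,-0.146,-0.003],0],[[0.006,0.012,-0.08],[0.3,-0.22,-0.006],0],[[0.0067,0.0148,-0.1],[0.4,-0.29,-0.01],0],[[0.0067,0.0148,-0.105],[0.4535,-0.33,-0.01],0]]'; python3 -m jog '[[[0,0,0],[0,0,0],0]]'; python3 -c "
from go import *
delta([466,233.4,13],tool(45.75,80)); snap('wrist','w3')"
```

```text
time: 3.42
tool_pos: [462.5, 233.3, 62.2]
tcp_rot: [87.8, 79.4, 43.3]
ft_force: [-1.9, -0.8, -0.6]
finger_gap: 42.7
time: 3.5
tool_pos: [461.4, 232.3, 62.3]
tcp_rot: [88.0, 79.7, 43.6]
ft_force: [-0.9, -0.8, -0.0]
finger_gap: 42.7
t 3.5 shift m [ 0.0046  0.0011 -0.0493] turn [0.0006 0.008  0.0044] gap 42.7 F [-0.9 -0.8 -0. ] q [ 18.  -5. 118.   5.  58.  60.]
```

View pics/w3.png

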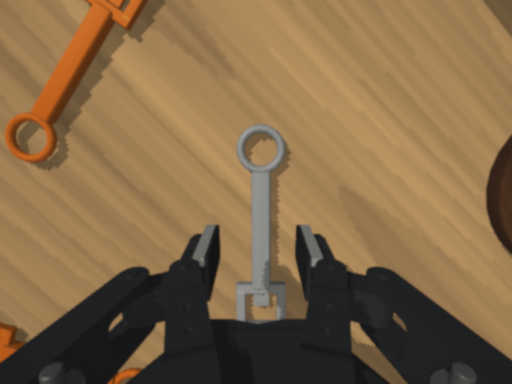

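The handle at (261,230) runs between the fingertips at (218..298), so it is aligned. Descending.

```bash
python3 -m jog '[[[0.0046,0.001,-0.02],[0,0.008,0.004],0],[[0.0046,0.001,-0.035],[0,0.008,0.004],-0.2],[[0.0046,0.001,-0.046],[0,0.008,0.004],-0.3],[[0.0046,0.001,-0.049],[0,0.008,0.004],-0.3],[[0.0046,0.001,-0.049],[0,0.008,0.004],-0.3]]'; python3 -c "
from go import *
delta([466,233.4,12.5],tool(45.75,80)); snap('wrist','w4')"
```

```text
time: 3.97
tool_pos: [469.2, 236.5, 15.6]
tcp_rot: [89.3, 80.1, 45.3]
ft_force: [-0.1, -0.7, 0.6]
finger_gap: 30.0
t 3.9667 shift m [-0.0032 -0.0031 -0.0031] turn [ 0.003   0.0001 -0.0034] gap 30.0 F [-0.1 -0.7  0.6] q [ 18.   1. 117.   6.  53.  59.]
```

View pics/w4.png

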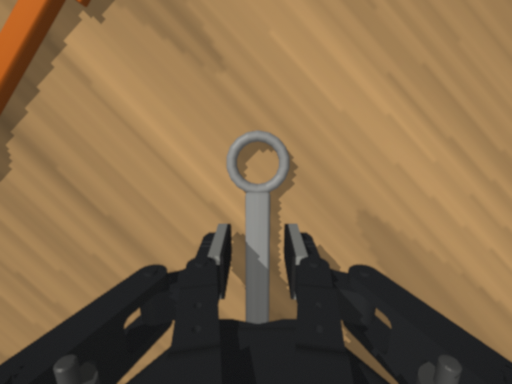

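```bash
python3 -m jog '[[[-0.002,-0.002,-0.003],[0.003,0,-0.003],-0.3],[[-0.002,-0.002,-0.0035],[0.003,0,-0.003],-0.3],[[-0.002,-0.002,-0.0035],[0.003,0,-0.003],-1],[[-0.002,-0.002,-0.0035],[0.003,0,-0.003],-1],[[-0.002,-0.002,-0.0035],[0.003,0,-0.003],-1]]' 80;python3 -m jog '[[[0,0,0],[0,0,0],-1],[[0,0,0],[0,0,0],-1],[[0,0,0],[0,0,0],-1]]' ; python3 -c "
from go import *
delta([466,233.4,12.5],tool(45.75,80))"
```

```text
time: 4.43
tool_pos: [467.0, 234.3, 12.5]
tcp_rot: [90.0, 79.9, 45.7]
ft_force: [-3.7, -2.4, 7.0]
finger_gap: 10.9
time: 4.68
tool_pos: [467.1, 234.3, 12.5]
tcp_rot: [89.9, 79.9, 45.7]
ft_force: [-2.7, -0.9, 7.1]
finger_gap: 10.7
t 4.6833 shift m [-0.0011 -0.0009 -0.    ] turn [-0.0008  0.001  -0.0003] gap 10.7 F [-2.7 -0.9  7.1] q [ 18.   1. 118.   6.  52.  59.]
```

```bash
python3 -c "
from go import *
snap('wrist','w5')
crop('w5',150,100,370,330,3,'w5c')"
```

```text
(no output)
```

View pics/w5c.png

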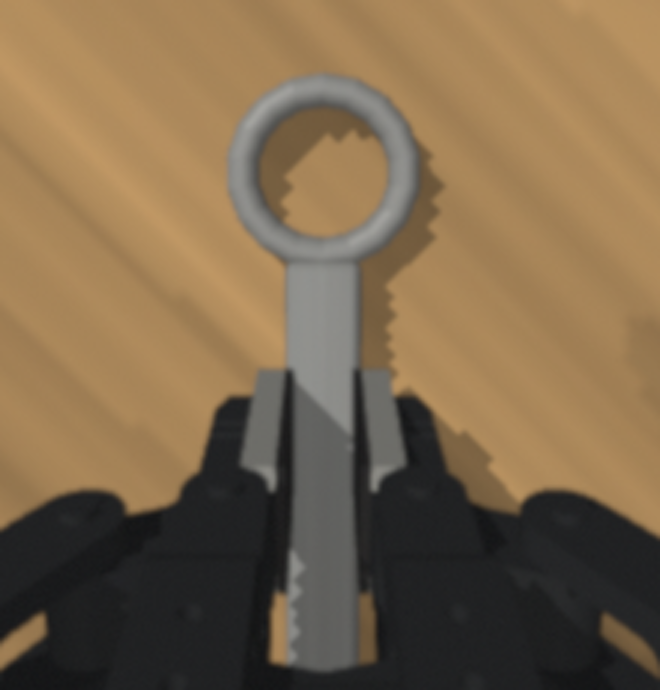

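```bash
python3 -m jog '[[[0,0,0.01],[0,0,0],-1],[[0,0,0.03],[0,0,0],-1],[[0,0,0.06],[0,0,0],-1],[[0,0,0.095],[0,0,0],-1],[[0,0,0.13],[0,0,0],-1]]' ;python3 -m jog '[[[-0.01,-0.01,0.04],[0,0,0],-1],[[-0.02,-0.02,0.07],[0,0,0],-1],[[-0.02,-0.02,0.07],[0,0,0],-1]]'; python3 -c "
from go import *
delta([466,233.4,200],tool(45.75,80));snap('wrist','w6');s=r.sense();print(s['joint_pos'].tolist())"
```

```text
time: 5.15
tool_pos: [465.9, 233.9, 143.1]
tcp_rot: [90.2, 80.0, 46.0]
ft_force: [0.6, 0.8, -1.2]
finger_gap: 10.5
time: 5.4
tool_pos: [449.3, 214.4, 221.0]
tcp_rot: [88.1, 79.4, 43.9]
ft_force: [0.3, -0.1, -1.0]
finger_gap: 10.8
t 5.4 shift m [ 0.0167  0.019  -0.021 ] turn [-0.0036  0.012  -0.0001] gap 10.8 F [ 0.3 -0.1 -1. ] q [ 16. -18. 112.   5.  77.  60.]
[16.05360156969039, -18.03251328223753, 112.09590607603083, 5.09200748495555, 76.71267073084991, 59.52632850654024]
```

View pics/w6.png

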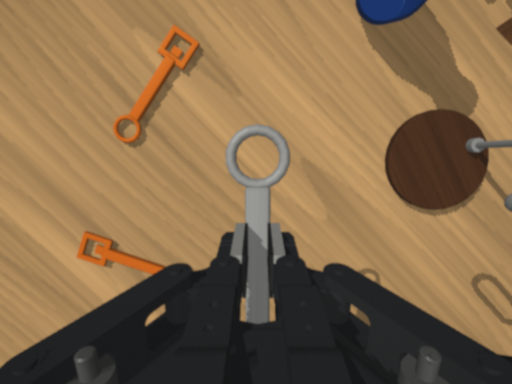

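Run:
```python
from h import *; from kin import *
R=tool(45.75,79.9).as_matrix(); p=np.array([467.1,234.3,12.5])
rt=R.T@(np.array([499.0,267.3,4.9])-p); xo=np.array([.6977,.7164,0]); 
print('ring in tool',rt,'xo in tool',R.T@xo,'zo',R.T@[0,0,1])
_,c=load('w6'); s=r.sense(); 
print('pred px',proj(c,s['tool_pos']+Rt(s).as_matrix()@rt))
# refined stand hook estimate later; pick pre-pose
H=np.array([596,99,0.]); y=np.radians(-20); xs=np.array([np.cos(y),np.sin(y),0])
xot=R.T@xo
def tgt(yaw,tau,wx,wz):
    # orientation: opener x up tilted tau forward
    Rt_=tool(yaw,tau-10).as_matrix()
    W=H+xs*wx+np.array([0,0,wz]); top=rt+15*xot
    return W-Rt_@top, tool(yaw,tau-10)
q0=np.array([16.05,-18,112.1,5.1,76.7,59.5])
for a in ((-20,8,-80,195),(-20,10,-60,205),(-20,20,-45,205)):
    t=tgt(*a); sol=ikall(*t,n=40)
    for q in sol: print(a,q.round(1),t[0].round(0))
q1=sol[0] if 0 else ikall(*tgt(-20,8,-80,195),n=60)[0]
mid=[12,-15,118,120,72,-20]
for k in np.linspace(0,1,13):
    q=q0+(q1-q0)*k; q[1]-=25*np.sin(np.pi*k)
    a,b=fk(q,P); M=(b*TR).as_matrix()
    ring=a+M@(rt+18*xot); head=a+M@(rt-141*xot); w=a-357*M[:,0]; cam_=a+M@[-135,90,0]
    print(k.round(2),q.round(0),'tcp',a.round(0),'ring',ring.round(0),'head',head.round(0),'w',w.round(0),'cam',cam_.round(0))
```

```text
ring in tool [15.53111494 43.8534277  -0.17705318] xo in tool [ 1.75367974e-01  9.84510186e-01 -1.33219503e-04] zo [-9.84503180e-01  1.75366726e-01  5.55111512e-17]
pred px [[256.95731031 158.37550939]]
(-20, 8, -80, 195) [  46.4   23.1  134.2  247.4   83.  -110.9] [506. 132. 136.]
(-20, 10, -60, 205) [  43.4   18.   135.5  245.9   78.5 -114. ] [522. 126. 146.]
(-20, 20, -45, 205) [  41.7    2.8  139.3  253.2   64.9 -126.7] [527. 124. 150.]
0.0 [ 16. -18. 112.   5.  77.  60.] tcp [449. 215. 217.] ring [493. 260. 210.] head [382. 147. 209.] w [402. 169. 568.] cam [493. 261. 366.]
0.08 [ 19. -21. 114.  25.  77.  45.] tcp [391. 342. 255.] ring [422. 398. 263.] head [344. 265. 224.] w [379. 181. 573.] cam [431. 350. 412.]
0.17 [ 21. -24. 116.  45.  78.  31.] tcp [330. 449. 327.] ring [347. 504. 355.] head [301. 378. 270.] w [357. 193. 574.] cam [368. 413. 481.]
0.25 [ 24. -25. 118.  66.  78.  17.] tcp [272. 523. 422.] ring [278. 566. 469.] head [259. 473. 342.] w [339. 204. 569.] cam [311. 442. 557.]
0.33 [ 26. -26. 119.  86.  79.   3.] tcp [231. 560. 525.] ring [231. 584. 585.] head [22
[... 493 characters left out ...]
. 127. 167.  81. -54.] tcp [399. 458. 681.] ring [394. 418. 731.] head [413. 530. 619.] w [291. 278. 392.] cam [342. 318. 623.]
0.75 [ 39.  -5. 129. 187.  81. -68.] tcp [487. 405. 588.] ring [479. 365. 638.] head [511. 472. 525.] w [275. 287. 326.] cam [379. 293. 542.]
0.83 [ 41.   4. 131. 207.  82. -82.] tcp [547. 336. 447.] ring [539. 304. 502.] head [575. 389. 372.] w [249. 288. 256.] cam [401. 267. 440.]
0.92 [ 44.  13. 132. 227.  82. -97.] tcp [556. 246. 284.] ring [556. 226. 345.] head [574. 275. 195.] w [214. 277. 186.] cam [401. 231. 329.]
1.0 [  46.   23.  134.  247.   83. -111.] tcp [506. 132. 136.] ring [521. 126. 198.] head [500. 134.  41.] w [170. 254. 123.] cam [376. 179. 221.]
```

```bash
cat > plan.py <<'E'
from h import *; from kin import *
q0=np.array([16.05,-18,112.1,5.1,76.7,59.5]); q1=np.array([46.4,23.1,134.2,247.4,83,-110.9])
def wp(k):
    q=q0+(q1-q0)*k; q[1]-=25*np.sin(np.pi*k); a,b=fk(q,P); return a,b*TR
E
python3 - <<'E'
from plan import *
N=10
for i in range(N):
    a,A=wp(i/N); b,B=wp((i+1)/N); rv=(B*A.inv()).as_rotvec(); print(i+1,((b-a)/1000).round(3).tolist(),rv.round(3).tolist(),'|',np.linalg.norm(b-a).round(),np.degrees(np.linalg.norm(rv)).round(1))
E
```

```text
1 [-0.07, 0.151, 0.05] [0.383, 0.016, 0.312] | 174.0 28.3
2 [-0.073, 0.117, 0.096] [0.411, -0.055, 0.263] | 168.0 28.2
3 [-0.061, 0.067, 0.121] [0.434, -0.082, 0.167] | 151.0 27.1
4 [-0.025, 0.015, 0.119] [0.434, -0.057, 0.037] | 122.0 25.2
5 [0.028, -0.024, 0.086] [0.392, 0.011, -0.108] | 93.0 23.3
6 [0.081, -0.046, 0.023] [0.295, 0.102, -0.245] | 96.0 22.8
7 [0.109, -0.057, -0.061] [0.147, 0.193, -0.35] | 137.0 24.4
8 [0.092, -0.072, -0.143] [-0.028, 0.268, -0.403] | 185.0 27.8
9 [0.03, -0.1, -0.191] [-0.194, 0.324, -0.403] | 218.0 31.7
10 [-0.053, -0.134, -0.18] [-0.313, 0.364, -0.371] | 231.0 34.7
```

```bash
python3 -m jog '[[[-0.014,0.03,0.01],[0.077,0.003,0.062],-1],[[-0.028,0.06,0.02],[0.153,0.006,0.125],-1],[[-0.042,0.09,0.03],[0.23,0.01,0.187],-1],[[-0.056,0.12,0.04],[0.306,0.013,0.25],-1],[[-0.07,0.151,0.05],[0.383,0.016,0.312],-1]]'; python3 -m jog '[[[-0.015,0.023,0.019],[0.082,-0.011,0.053],-1],[[-0.03,0.046,0.038],[0.164,-0.022,0.105],-1],[[-0.045,0.07,0.058],[0.247,-0.033,0.158],-1],[[-0.06,0.094,0.077],[0.329,-0.044,0.21],-1],[[-0.073,0.117,0.096],[0.411,-0.055,0.263],-1]]'; python3 -c "
from go import *; from plan import wp
delta(*wp(.2));delta(*wp(.3))"
```

```text
time: 5.87
tool_pos: [375.7, 366.3, 261.7]
tcp_rot: [116.8, 59.4, 89.6]
ft_force: [0.5, -0.0, -2.2]
finger_gap: 10.7
time: 6.28
tool_pos: [302.7, 483.0, 357.9]
tcp_rot: [109.5, 36.2, 99.3]
ft_force: [0.6, 0.3, -1.8]
finger_gap: 10.5
t 6.2833 shift m [ 0.003  -0.0005  0.005 ] turn [ 0.0033 -0.0044 -0.0061] gap 10.5 F [ 0.6  0.3 -1.8] q [ 22. -24. 117.  54.  78.  25.]
t 6.2833 shift m [-0.0576  0.0663  0.126 ] turn [ 0.4378 -0.0843  0.1604] gap 10.5 F [ 0.6  0.3 -1.8] q [ 22. -24. 117.  54.  78.  25.]
```

Tracking is excellent, so I'll continue the swing.

```bash
python3 -m jog '[[[-0.012,0.013,0.025],[0.088,-0.017,0.032],-1],[[-0.023,0.027,0.05],[0.175,-0.034,0.064],-1],[[-0.035,0.04,0.075],[0.263,-0.05,0.096],-1],[[-0.047,0.053,0.1],[0.35,-0.067,0.128],-1],[[-0.058,0.066,0.126],[0.438,-0.084,0.16],-1]]'; python3 -m jog '[[[-0.005,0.003,0.024],[0.087,-0.011,0.007],-1],[[-0.01,0.006,0.048],[0.174,-0.023,0.015],-1],[[-0.015,0.009,0.072],[0.26,-0.034,0.022],-1],[[-0.02,0.012,0.096],[0.347,-0.046,0.03],-1],[[-0.025,0.015,0.119],[0.434,-0.057,0.037],-1]]'; python3 -m jog '[[[0.006,-0.005,0.017],[0.078,0.002,-0.022],-1],[[0.011,-0.01,0.034],[0.157,0.004,-0.043],-1],[[0.017,-0.015,0.052],[0.235,0.007,-0.065],-1],[[0.022,-0.019,0.069],[0.314,0.009,-0.086],-1],[[0.028,-0.024,0.086],[0.392,0.011,-0.108],-1]]'; python3 -c "
from go import *; from plan import wp
delta(*wp(.5));delta(*wp(.6))"
```

```text
time: 6.7
tool_pos: [245.2, 548.5, 483.5]
tcp_rot: [98.9, 12.5, 104.0]
ft_force: [-0.6, -0.3, -1.9]
finger_gap: 10.6
time: 7.12
tool_pos: [220.9, 563.3, 602.6]
tcp_rot: [89.4, -10.7, 105.9]
ft_force: [-0.1, 0.3, -1.0]
finger_gap: 10.8
time: 7.53
tool_pos: [249.5, 539.2, 687.7]
tcp_rot: [84.4, -32.7, 101.4]
ft_force: [-0.1, 0.5, -1.1]
finger_gap: 10.9
t 7.5333 shift m [-0.0024  0.0017  0.0006] turn [ 0.0007 -0.0052  0.003 ] gap 10.9 F [-0.1  0.5 -1.1] q [ 31. -23. 123. 126.  80. -25.]
t 7.5333 shift m [ 0.0782 -0.0442  0.0237] turn [ 0.2954  0.096  -0.2432] gap 10.9 F [-0.1  0.5 -1.1] q [ 31. -23. 123. 126.  80. -25.]
```

```bash
python3 -m jog '[[[0.016,-0.009,0.005],[0.059,0.02,-0.049],-1],[[0.032,-0.018,0.01],[0.118,0.04,-0.098],-1],[[0.048,-0.027,0.014],[0.177,0.06,-0.147],-1],[[0.064,-0.036,0.019],[0.236,0.08,-0.196],-1],[[0.079,-0.045,0.023],[0.295,0.1,-0.244],-1]]'; python3 -m jog '[[[0.022,-0.011,-0.012],[0.029,0.039,-0.07],-1],[[0.044,-0.023,-0.024],[0.059,0.077,-0.14],-1],[[0.065,-0.034,-0.037],[0.088,0.116,-0.21],-1],[[0.087,-0.046,-0.049],[0.118,0.154,-0.28],-1],[[0.109,-0.057,-0.061],[0.147,0.193,-0.35],-1]]';  python3 -m jog '[[[0.018,-0.014,-0.029],[-0.006,0.054,-0.081],-1],[[0.037,-0.029,-0.057],[-0.011,0.107,-0.161],-1],[[0.055,-0.043,-0.086],[-0.017,0.161,-0.242],-1],[[0.074,-0.058,-0.114],[-0.022,0.214,-0.322],-1],[[0.092,-0.072,-0.143],[-0.028,0.268,-0.403],-1]]'; python3 -c "
from go import *; from plan import wp
delta(*wp(.8));delta(*wp(.9));delta(*wp(.95))
snap('scene','s1')"
```

```text
time: 7.95
tool_pos: [329.2, 494.1, 709.9]
tcp_rot: [91.3, -49.6, 82.6]
ft_force: [-0.5, 0.7, 0.0]
finger_gap: 11.0
time: 8.37
tool_pos: [438.1, 436.9, 647.6]
tcp_rot: [112.8, -52.2, 45.6]
ft_force: [0.6, -0.1, -0.4]
finger_gap: 10.7
time: 8.78
tool_pos: [529.4, 364.4, 504.2]
tcp_rot: [121.8, -38.2, 15.9]
ft_force: [0.1, 0.1, -0.2]
finger_gap: 10.7
t 8.7833 shift m [-0.0008  0.0012  0.0034] turn [ 0.0024 -0.008   0.0022] gap 10.7 F [ 0.1  0.1 -0.2] q [ 40.   0. 130. 199.  81. -77.]
t 8.7833 shift m [ 0.0296 -0.0988 -0.1881] turn [-0.1926  0.3157 -0.4007] gap 10.7 F [ 0.1  0.1 -0.2] q [ 40.   0. 130. 199.  81. -77.]
t 8.7833 shift m [ 0.0135 -0.162  -0.2837] turn [-0.3428  0.484  -0.5961] gap 10.7 F [ 0.1  0.1 -0.2] q [ 40.   0. 130. 199.  81. -77.]
```

View pics/s1.png

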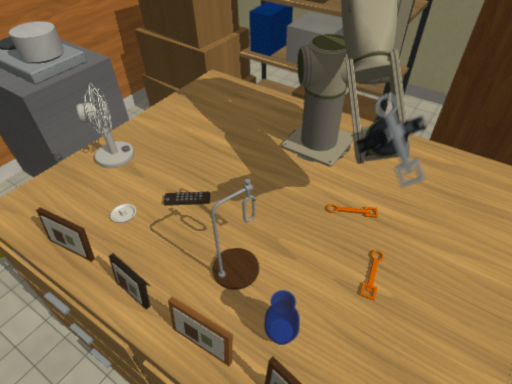

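The opener is held with the ring up, at scene (385,105), well clear of everything. I'll continue down towards the pre-entry pose.

```bash
python3 -m jog '[[[0.006,-0.02,-0.038],[-0.039,0.063,-0.08],-1],[[0.012,-0.04,-0.075],[-0.077,0.126,-0.16],-1],[[0.018,-0.06,-0.113],[-0.116,0.189,-0.24],-1],[[0.024,-0.08,-0.15],[-0.154,0.253,-0.32],-1],[[0.03,-0.099,-0.188],[-0.193,0.316,-0.4],-1]]';python3 -m jog '[[[-0.009,-0.02,-0.03],[-0.05,0.061,-0.062],-1],[[-0.018,-0.04,-0.06],[-0.1,0.121,-0.123],-1],[[-0.028,-0.06,-0.09],[-0.155,0.182,-0.185],-1],[[-0.035,-0.085,-0.12],[-0.209,0.243,-0.247],-1],[[-0.044,-0.107,-0.15],[-0.261,0.303,-0.31],-1]]';  python3 -c "
from go import *; from plan import wp
delta(*wp(1));delta([500,134.5,160],tool(-20,-2))
snap('wrist','w7')"
```

```text
time: 9.25
tool_pos: [557.4, 267.9, 322.6]
tcp_rot: [111.7, -19.1, -2.3]
ft_force: [0.8, -0.6, -0.8]
finger_gap: 11.0
time: 9.67
tool_pos: [513.0, 161.0, 173.5]
tcp_rot: [93.8, -4.4, -16.5]
ft_force: [-0.5, 0.3, -0.4]
finger_gap: 10.6
t 9.6667 shift m [-0.0072 -0.0297 -0.0378] turn [-0.0505  0.0608 -0.0656] gap 10.6 F [-0.5  0.3 -0.4] q [  47.   18.  135.  245.   83. -110.]
t 9.6667 shift m [-0.013  -0.0265 -0.0135] turn [-0.0503  0.0606 -0.0643] gap 10.6 F [-0.5  0.3 -0.4] q [  47.   18.  135.  245.   83. -110.]
```

View pics/w7.png

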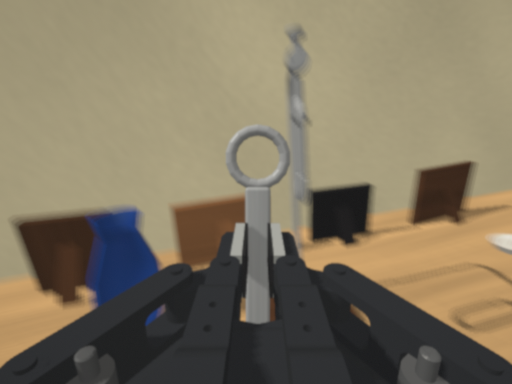

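```bash
python3 -m jog '[[[-0.005,-0.01,-0.006],[-0.025,0.03,-0.032],-1],[[-0.013,-0.025,-0.0135],[-0.05,0.06,-0.064],-1],[[-0.013,-0.0265,-0.0135],[-0.05,0.061,-0.064],-1],[[-0.013,-0.0265,-0.0135],[-0.05,0.061,-0.064],-1]]';  python3 -c "
from go import *; from plan import wp
delta([500,134.5,160],tool(-20,-2))
snap('wrist','w8');snap('scene','s2');snap('top','t2')
crop('w8',200,0,360,200,4,'w8c');crop('s2',190,160,350,280,5,'s2c')"
```

```text
time: 10.05
tool_pos: [500.9, 135.8, 161.7]
tcp_rot: [90.3, -2.2, -19.8]
ft_force: [0.1, 0.6, -0.7]
finger_gap: 11.0
t 10.05 shift m [-0.0009 -0.0013 -0.0017] turn [-0.0034  0.004  -0.0038] gap 11.0 F [ 0.1  0.6 -0.7] q [  48.   17.  136.  249.   82. -114.]
```

View pics/w8c.png

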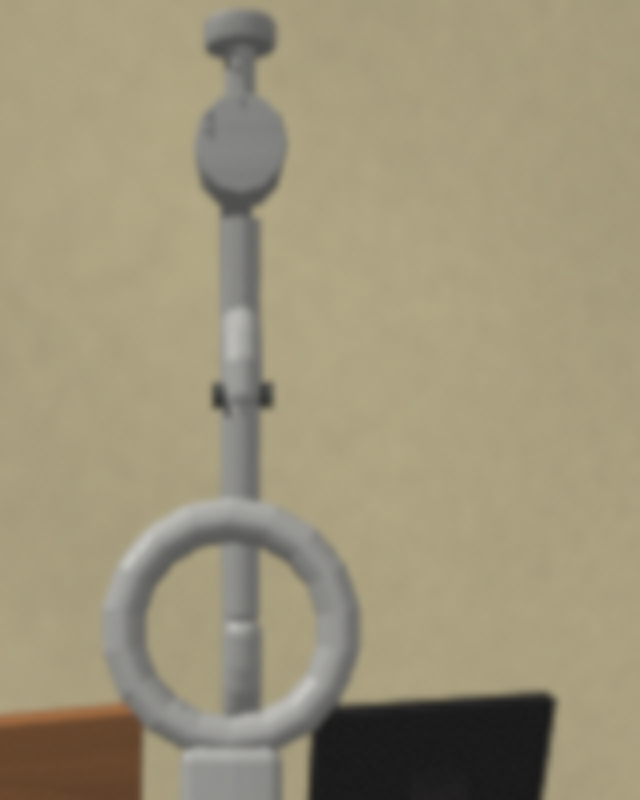

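View pics/s2c.png

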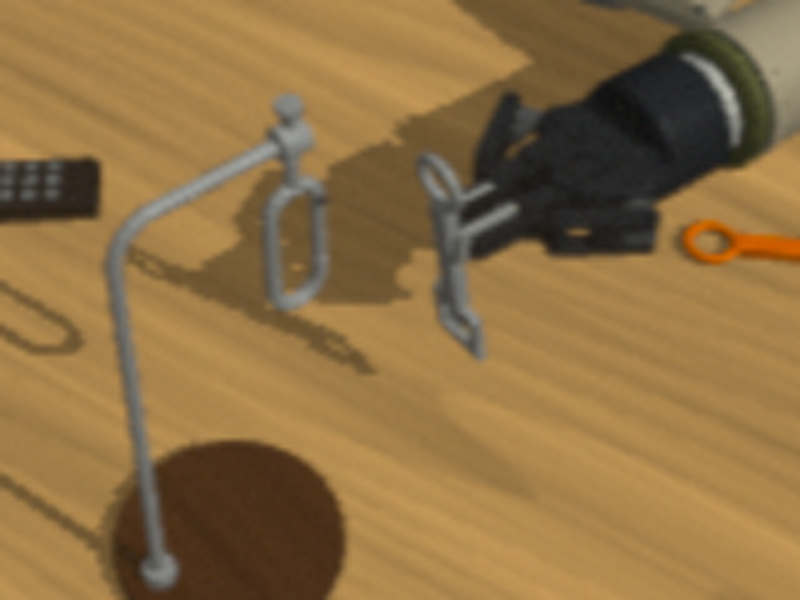

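The wrist view looks along the hook's plane: collar (260,37), hinge (260,99), nose tip (260,155), my ring (258,156). Next I'll triangulate with the scene view.

Run:
```python
from h import *
im,c=load('s2')
cv2.imwrite('pics/s2d.png',cv2.resize(im[175:240,235:295,::-1],None,fx=10,fy=10,interpolation=cv2.INTER_CUBIC))
im,c=load('w7'); cv2.imwrite('pics/w7c.png',cv2.resize(im[20:240,250:350,::-1],None,fx=2.5,fy=2.5,interpolation=cv2.INTER_CUBIC))
im,c=load('t2'); cv2.imwrite('pics/t2c.png',cv2.resize(im[100:180,200:270,::-1],None,fx=7,fy=7,interpolation=cv2.INTER_CUBIC))
```

```text
(no output)
```

View pics/s2d.png

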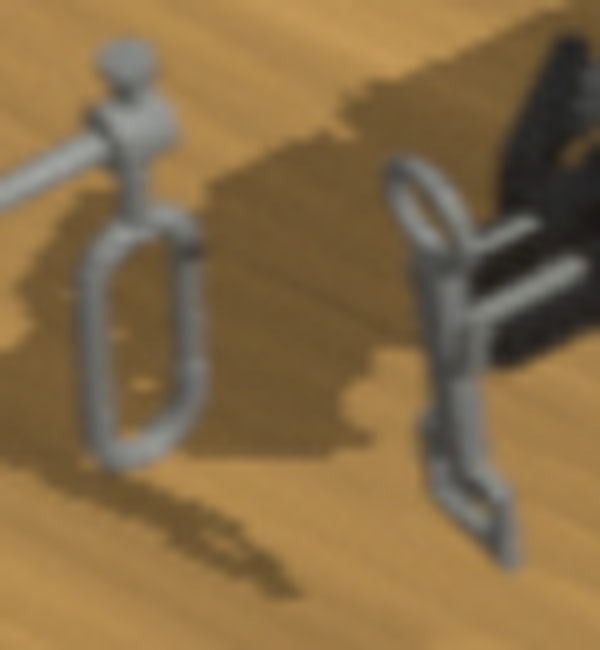

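View pics/t2c.png

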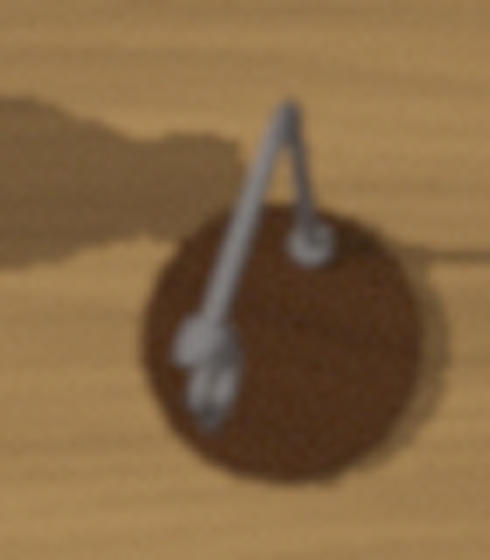

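Run:
```python
from h import *
_,cs=load('s2');_,cw=load('w8');_,ct=load('t2')
s=lambda x,y:(235+(x+.5)/10-.5,175+(y+.5)/10-.5); w=lambda x,y:(200+(x+.5)/4-.5,(y+.5)/4-.5); t=lambda x,y:(200+(x+.5)/7-.5,100+(y+.5)/7-.5)
h,e=tri([(cs,s(193,246)),(cw,w(242,397))]);print('hinge',h,e)
n,e=tri([(cs,s(195,365)),(cw,w(240,622))]);print('nose junction',n,e)
c,e=tri([(cs,s(132,127)),(cw,w(240,148)),(ct,t(204,340))]);print('collar',c,e)
o,d=ray(cw,w(239.5,500));print('cam',o,'yaw of hook ray',np.degrees(np.arctan2(d[1],d[0])))
b=onz(ct,t(281,343),14);print('base',b);f=tri([(ct,t(309,243)),(cs,(190+157/5,160+570/5))]);print('rodfoot',f)
# base ellipse by mask
for nm,roi in (('t2',(200,100,270,180)),('s2',(190,230,290,300))):
    im,cc=load(nm);x0,y0,x1,y1=roi;a=im[y0:y1,x0:x1].astype(int)
    m=((a.sum(2)<170)&(a[:,:,0]>a[:,:,2]+12)).astype(np.uint8); m=cv2.morphologyEx(m,cv2.MORPH_CLOSE,np.ones((9,9)))
    k,l,st,_=cv2.connectedComponentsWithStats(m); i=1+st[1:,4].argmax(); cn=max(cv2.findContours((l==i).astype(np.uint8),0,1)[0],key=cv2.contourArea)
    cn=cv2.convexHull(cn)[:,0]
    P=np.array([onz(cc,(x+x0,y+y0),14)[:2] for x,y in cn]); (cx,cy),rr=cv2.minEnclosingCircle(P.astype(np.float32)); print(nm,cx,cy,rr)
y=np.arctan2(h[1]-c[1],h[0]-c[0]);
```

```text
hinge [581.79662709 104.21839413 241.71321718] [np.float64(0.9939733429857087), np.float64(0.993973342985793)]
nose junction [582.10574078 104.09091303 198.09622408] [np.float64(0.31762898437905085), np.float64(0.3176289843790204)]
collar [596.52186269  99.06247114 289.97489842] [np.float64(0.1829699970254197), np.float64(0.7440058384089668), np.float64(0.6060508978878419)]
cam [370.63583861 181.69200584 231.45397701] yaw of hook ray -20.2062912362604
base [643.22994914  82.23635376  14.        ]
rodfoot (array([688.76377818,  67.45195659,  19.64504104]), [np.float64(1.4416835027738286), np.float64(1.4416835027737527)])
t2 644.0319213867188 81.94053649902344 63.11363220214844
s2 651.0014038085938 82.11228942871094 65.46622467041016
```

```bash
cat >> go.py <<'E'
H=np.array([595.4,99.3,0.]); YAW=-19.5
_y=np.radians(YAW); XS=np.array([np.cos(_y),np.sin(_y),0]); YS=np.array([-np.sin(_y),np.cos(_y),0])
rt=np.array([15.53,43.85,-0.18]); xot=np.array([.1754,.9845,0])
def tgt(tau,wx,wz,yaw=YAW):
    R=tool(yaw,tau-10.1); return H+XS*wx+np.array([0,0,wz])-R.as_matrix()@(rt+15*xot),R
def st():
    s=log();R=Rt(s).as_matrix();W=s['tool_pos']+R@(rt+15*xot);u=R@xot
    f=s['ft_force']
    print('t %.2f wire x %.2f y %.2f z %.2f  tau %.1f side %.1f | F xs %.2f ys %.2f z %.2f gap %.1f j3,4 %s'%(s['time'],(W-H)@XS,(W-H)@YS,W[2],np.degrees(np.arctan2(u@XS,u[2])),np.degrees(np.arctan2(u@YS,u[2])),f@XS,f@YS,f[2],s['finger_gap'],s['joint_pos'][2:4].round(1)))
    return s
E
python3 -c "
from go import *
st(); delta(*tgt(20,-38,206))
for n,px in (('w8',None),('s2',None)):
    _,c=load(n);s=r.sense();print(n,proj(c,s['tool_pos']+Rt(s).as_matrix()@rt))
print(XS,YS)
"
```

```text
t 10.20 wire x -85.04 y 3.24 z 221.69  tau 7.9 side -0.4 | F xs 0.72 ys 0.22 z -1.28 gap 10.8 j3,4 [136.2 248.6]
t 10.2 shift m [ 0.0317 -0.0151 -0.011 ] turn [0.0656 0.201  0.0062] gap 10.8 F [ 0.7 -0.  -1.3] q [  48.   17.  136.  249.   82. -114.]
w8 [[254.95078822 159.06787478]]
s2 [[277.76885497 196.72513232]]
[ 0.94264149 -0.33380686  0.        ] [0.33380686 0.94264149 0.        ]
```

```bash
python3 -m jog '[[[0.01,-0.005,-0.004],[0.03,0.09,0.003],-1],[[0.02,-0.01,-0.008],[0.06,0.18,0.006],-1],[[0.032,-0.015,-0.011],[0.066,0.2,0.006],-1],[[0.032,-0.015,-0.011],[0.066,0.2,0.006],-1],[[0.032,-0.015,-0.011],[0.066,0.2,0.006],-1]]';  python3 -c "
from go import *
st(); im,c=snap('wrist','w9');s=r.sense();cs=cam('scene');snap('scene','s3')
print(proj(c,s['tool_pos']+Rt(s).as_matrix()@rt))
crop('w9',200,20,340,200,4,'w9c')
im,_=load('s3');cv2.imwrite('pics/s3d.png',cv2.resize(im[175:240,235:295,::-1],None,fx=10,fy=10,interpolation=cv2.INTER_CUBIC))
print(proj(cs,s['tool_pos']+Rt(s).as_matrix()@rt),proj(cs,s['tool_pos']+Rt(s).as_matrix()@(rt+15*xot)))
"
```

```text
time: 10.62
tool_pos: [533.6, 120.3, 152.3]
tcp_rot: [90.1, 9.8, -19.6]
ft_force: [0.4, 0.1, -0.9]
finger_gap: 10.9
t 10.62 wire x -37.46 y -0.81 z 207.01  tau 19.9 side -0.1 | F xs 0.30 ys 0.23 z -0.86 gap 10.9 j3,4 [139.5 251.5]
[[256.35470805 162.39692923]]
[[263.02916221 207.28788632]] [[261.36365574 204.38158638]]
```

View pics/w9c.png

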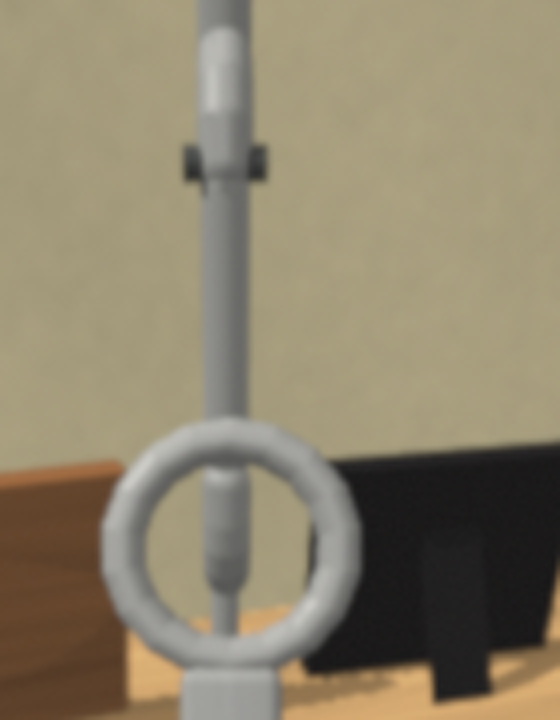

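View pics/s3d.png

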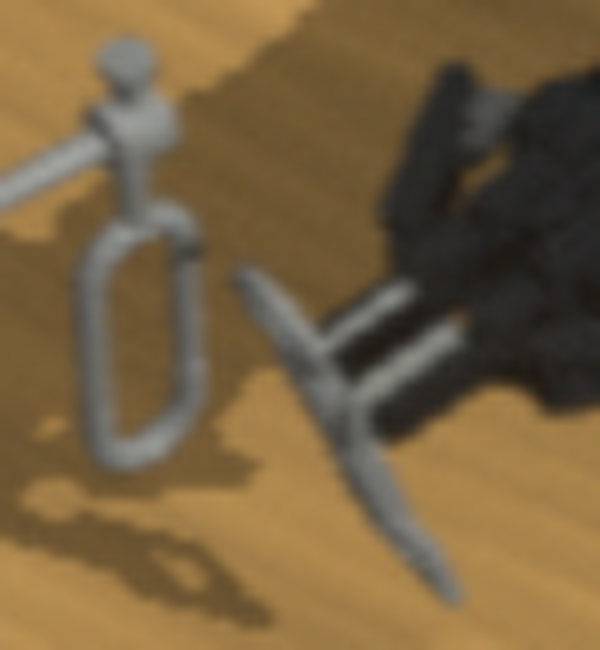

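```bash
python3 -c "
from go import *
s=st(); c=cam('wrist');cs=cam('scene')
print(proj(c,s['tool_pos']+Rt(s).as_matrix()@rt))
W=s['tool_pos']+Rt(s).as_matrix()@(rt+15*xot)
print(proj(cs,W), 'obs wire tri',tri([(cs,(235+25.2-.45,175+28-.45)),(c,(200+231/4,20+440/4))]),W)
# nose top in wrist, depth via hook plane
for p in ((226,468),(226,163)):
    o,d=ray(c,(200+p[0]/4-.4,20+p[1]/4-.4)); k=((H-14*XS-o)@XS)/(d@XS); print(o+d*k)
"
```

```text
t 10.72 wire x -38.34 y -0.99 z 205.07  tau 20.0 side 0.1 | F xs 0.09 ys -0.06 z -1.49 gap 10.9 j3,4 [139.5 251.6]
[[255.95616742 160.1697898 ]]
[[261.47772703 204.54695051]] obs wire tri (array([559.10196387, 107.89176293, 207.7717209 ]), [np.float64(2.480658549192807), np.float64(2.480658549192822)]) [558.92795885 111.16489433 205.07257517]
[581.86435471 103.01693723 195.65416899]
[581.86718232 103.02492216 240.4031867 ]
```

```bash
python3 -c "
from go import *
for n in ('w5','w4'):
    _,c=load(n); print(n,proj(c,[499,267.3,4.9]),onz(c,(257.5,155.9),4.9))
_,c=load('w5'); print(proj(c,[499.0-8,267.3-8.2,4.9]))
"
```

```text
w5 [[257.81044454 158.05781555]] [499.70670314 268.27356913   4.9       ]
w4 [[258.02702007 163.14510165]] [501.6225111  270.44276411   4.9       ]
[[257.77828425 178.61601973]]
```

```bash
sed -i 's/^rt=.*/rt=np.array([15.53,45.4,-0.18])/' go.py; python3 -m jog '[[[0.004,-0.001,0],[0,0,0],-1],[[0.0085,-0.0022,0],[0,0,0],-1],[[0.0135,-0.0038,-0.001],[0,0,0],-1],[[0.0135,-0.0038,-0.001],[0,0,0],-1]]';  python3 -c "
from go import *
st()"; python3 -m jog '[[[0.0009,-0.0003,0],[0,0,0],-1],[[0.0019,-0.0007,0],[0,0,0],-1],[[0.0028,-0.001,0],[0,0,0],-1]]'; python3 -c "
from go import *
st()"
```

```text
time: 11.05
tool_pos: [547.0, 116.7, 149.4]
tcp_rot: [89.9, 9.9, -19.6]
ft_force: [0.3, 0.3, -1.6]
finger_gap: 10.9
time: 11.3
tool_pos: [549.2, 115.7, 149.7]
tcp_rot: [89.9, 9.9, -19.6]
ft_force: [-0.2, 0.0, -1.5]
finger_gap: 10.8Traceback (most recent call last):
  File "<string>", line 3, in <module>
    st()
    ~~^^
  File "go.py", line 10, in st
    s=log();R=Rt(s).as_matrix();W=s['tool_pos']+R@(rt+15*xot);u=R@xot
                                                         ^^^
NameError: name 'xot' is not defined
Traceback (most recent call last):
  File "go.py", line 10, in st
    s=log();R=Rt(s).as_matrix();W=s['tool_pos']+R@(rt+15*xot);u=R@xot
                                                         ^^^
NameError: name 'xot' is not defined
```

```bash
sed -i 's/^rt=.*/rt=np.array([15.53,45.4,-0.18]); xot=np.array([.1754,.9845,0])/' go.py;  python3 -c "
from go import *
st()"; python3 -m jog '[[[0.0009,-0.0003,0],[0,0,0],-1],[[0.0019,-0.0007,0],[0,0,0],-1]]'; python3 -c "
from go import *
st()"; python3 -m jog '[[[0.0009,-0.0003,0],[0,0,0],-1],[[0.0019,-0.0007,0],[0,0,0],-1]]'; python3 -c "
from go import *
st()"
```

```text
t 11.30 wire x -20.72 y 0.25 z 205.80  tau 20.0 side 0.1 | F xs -0.18 ys -0.05 z -1.47 gap 10.8 j3,4 [138.3 249.2]
time: 11.47
tool_pos: [551.1, 115.0, 149.7]
tcp_rot: [89.9, 9.9, -19.6]
ft_force: [-2.8, 0.7, -2.6]
finger_gap: 10.9
t 11.47 wire x -18.75 y 0.29 z 205.83  tau 20.0 side 0.1 | F xs -2.86 ys -0.25 z -2.58 gap 10.9 j3,4 [138.2 248.9]
time: 11.63
tool_pos: [552.9, 114.4, 149.5]
tcp_rot: [89.9, 9.9, -19.6]
ft_force: [-2.4, 1.5, -2.7]
finger_gap: 10.9
t 11.63 wire x -16.84 y 0.27 z 205.60  tau 20.0 side 0.1 | F xs -2.76 ys 0.63 z -2.73 gap 10.9 j3,4 [138.1 248.6]
```

```bash
for i in 1; do :; done; python3 -m jog '[[[0.0009,-0.0003,0],[0,0,0],-1],[[0.0019,-0.0007,0],[0,0,0],-1],[[0.0028,-0.001,0],[0,0,0],-1]]'; python3 -c "
from go import *
st()"; python3 -m jog '[[[0.0009,-0.0003,0],[0,0,0],-1],[[0.0019,-0.0007,0],[0,0,0],-1]]'; python3 -c "
from go import *
st()"; python3 -m jog '[[[0.0007,-0.0002,0],[0,0,0],-1],[[0.0009,-0.0003,0],[0,0,0],-1]]'; python3 -c "
from go import *
st()"
```

```text
time: 11.88
tool_pos: [555.8, 113.3, 149.5]
tcp_rot: [89.9, 9.9, -19.6]
ft_force: [-2.7, 1.7, -2.4]
finger_gap: 10.9
t 11.88 wire x -13.77 y 0.23 z 205.62  tau 20.0 side 0.1 | F xs -3.08 ys 0.71 z -2.45 gap 10.9 j3,4 [137.9 248.3]
time: 12.05
tool_pos: [557.7, 112.6, 149.6]
tcp_rot: [89.9, 9.9, -19.6]
ft_force: [-3.1, 1.3, -3.1]
finger_gap: 10.7
t 12.05 wire x -11.70 y 0.21 z 205.73  tau 20.0 side 0.1 | F xs -3.33 ys 0.17 z -3.13 gap 10.7 j3,4 [137.8 248. ]
time: 12.22
tool_pos: [558.7, 112.3, 149.7]
tcp_rot: [89.9, 9.9, -19.6]
ft_force: [-2.4, 2.1, -4.3]
finger_gap: 10.5
t 12.22 wire x -10.70 y 0.23 z 205.83  tau 20.0 side 0.1 | F xs -2.95 ys 1.18 z -4.33 gap 10.5 j3,4 [137.7 247.9]
```

```bash
python3 -m jog '[[[0.0005,-0.0002,0],[0,0,0],-1],[[0.0005,-0.0002,0],[0,0,0],-1]]'; python3 -c "
from go import *
st()"; python3 -m jog '[[[0.0005,-0.0002,0],[0,0,0],-1],[[0.0005,-0.0002,0],[0,0,0],-1]]'; python3 -c "
from go import *
st();snap('wrist','w10');crop('w10',200,20,340,200,4,'w10c');snap('scene','s4')
im,_=load('s4');cv2.imwrite('pics/s4d.png',cv2.resize(im[175:240,235:295,::-1],None,fx=10,fy=10,interpolation=cv2.INTER_CUBIC))"
```

```text
time: 12.38
tool_pos: [559.1, 112.1, 149.8]
tcp_rot: [89.9, 9.9, -19.6]
ft_force: [-3.3, 2.2, -3.5]
finger_gap: 10.5
t 12.38 wire x -10.20 y 0.23 z 205.89  tau 20.0 side 0.1 | F xs -3.83 ys 0.97 z -3.55 gap 10.5 j3,4 [137.7 247.8]
time: 12.55
tool_pos: [559.6, 111.9, 149.8]
tcp_rot: [89.9, 9.9, -19.6]
ft_force: [-2.4, 1.5, -3.4]
finger_gap: 10.9
t 12.55 wire x -9.67 y 0.22 z 205.94  tau 20.0 side 0.1 | F xs -2.81 ys 0.63 z -3.39 gap 10.9 j3,4 [137.6 247.7]
```

View pics/w10c.png

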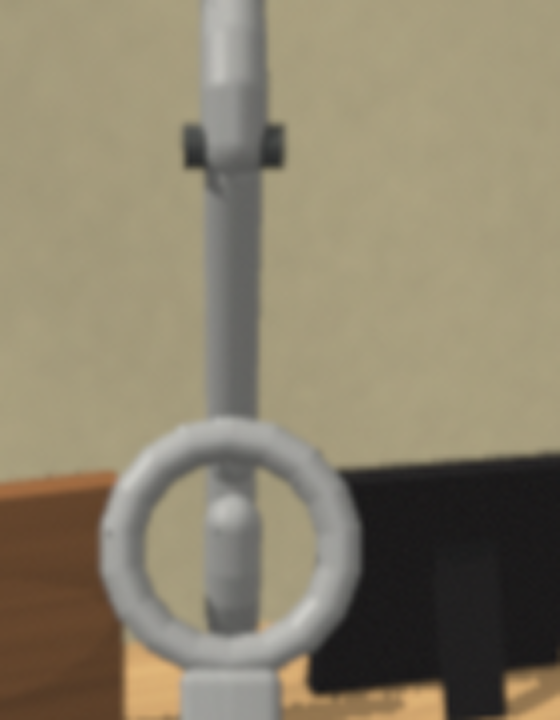

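View pics/s4d.png

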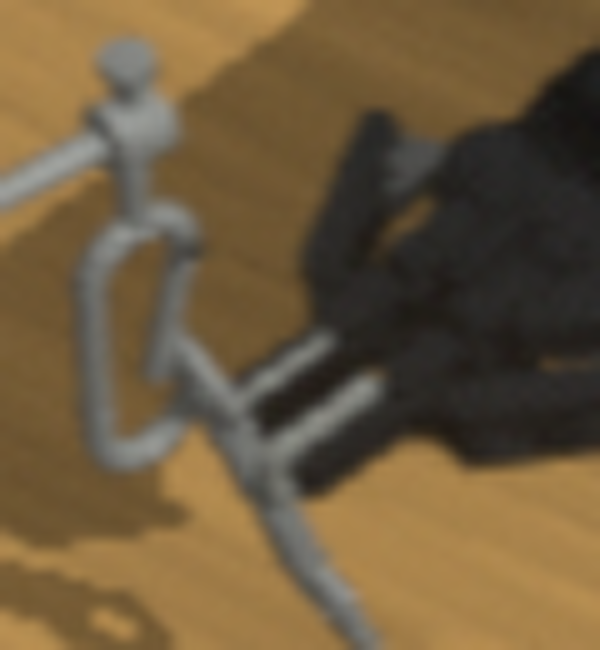

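The gate is pressed well in: its end is at scene crop (158,375), and the nose is centred in the ring at wrist crop (231,510). I'll press on to the stop.

```bash
python3 -m jog '[[[0.0005,-0.0002,0],[0,0,0],-1],[[0.0005,-0.0002,0],[0,0,0],-1]]'; python3 -c "
from go import *
st()"; python3 -m jog '[[[0.0005,-0.0002,0],[0,0,0],-1],[[0.0005,-0.0002,0],[0,0,0],-1]]'; python3 -c "
from go import *
st()"
```

```text
time: 12.82
tool_pos: [560.2, 111.8, 149.8]
tcp_rot: [89.9, 9.9, -19.6]
ft_force: [-3.2, 1.6, -2.8]
finger_gap: 10.7
t 12.82 wire x -9.11 y 0.22 z 205.98  tau 20.0 side 0.1 | F xs -3.52 ys 0.43 z -2.79 gap 10.7 j3,4 [137.6 247.6]
time: 12.98
tool_pos: [560.7, 111.6, 149.9]
tcp_rot: [89.9, 9.9, -19.6]
ft_force: [-2.5, 1.0, -2.9]
finger_gap: 10.9
t 12.98 wire x -8.56 y 0.20 z 206.03  tau 20.0 side 0.1 | F xs -2.71 ys 0.07 z -2.93 gap 10.9 j3,4 [137.6 247.6]
```

```bash
python3 -m jog '[[[0.0005,-0.0002,0],[0,0,0],-1],[[0.0005,-0.0002,0],[0,0,0],-1]]'; python3 -c "
from go import *
st()"; python3 -m jog '[[[0.0005,-0.0002,0],[0,0,0],-1],[[0.0005,-0.0002,0],[0,0,0],-1]]'; python3 -c "
from go import *
st()"; python3 -m jog '[[[0.0003,-0.0001,0],[0,0,0],-1],[[0.0003,-0.0001,0],[0,0,0],-1]]'; python3 -c "
from go import *
st()"
```

```text
time: 13.15
tool_pos: [561.2, 111.3, 149.9]
tcp_rot: [89.9, 9.9, -19.6]
ft_force: [-4.6, 1.2, -3.9]
finger_gap: 10.8
t 13.15 wire x -8.00 y 0.15 z 206.04  tau 20.0 side 0.1 | F xs -4.72 ys -0.44 z -3.87 gap 10.8 j3,4 [137.5 247.5]
time: 13.32
tool_pos: [561.7, 111.2, 150.0]
tcp_rot: [89.9, 9.9, -19.6]
ft_force: [-3.4, 2.4, -3.5]
finger_gap: 10.8
t 13.32 wire x -7.45 y 0.19 z 206.11  tau 20.0 side 0.1 | F xs -3.98 ys 1.09 z -3.49 gap 10.8 j3,4 [137.5 247.4]
time: 13.48
tool_pos: [562.0, 111.1, 150.0]
tcp_rot: [89.9, 9.9, -19.6]
ft_force: [-4.0, 1.5, -2.6]
finger_gap: 10.3
t 13.48 wire x -7.16 y 0.19 z 206.10  tau 20.0 side 0.1 | F xs -4.23 ys 0.04 z -2.58 gap 10.3 j3,4 [137.5 247.4]
```

```bash
python3 -m jog '[[[0.0003,-0.0001,0],[0,0,0],-1],[[0.0003,-0.0001,0],[0,0,0],-1]]'; python3 -c "
from go import *
st()"; python3 -m jog '[[[0.0003,-0.0001,0],[0,0,0],-1],[[0.0003,-0.0001,0],[0,0,0],-1]]'; python3 -c "
from go import *
st()"; python3 -m jog '[[[0.0003,-0.0001,0],[0,0,0],-1],[[0.0003,-0.0001,0],[0,0,0],-1]]'; python3 -c "
from go import *
st();snap('wrist','w11');crop('w11',200,20,340,200,4,'w11c');snap('scene','s5')
im,_=load('s5');cv2.imwrite('pics/s5d.png',cv2.resize(im[175:240,235:295,::-1],None,fx=10,fy=10,interpolation=cv2.INTER_CUBIC))"
```

```text
time: 13.65
tool_pos: [562.3, 111.0, 149.9]
tcp_rot: [89.9, 9.9, -19.6]
ft_force: [-3.7, 1.3, -2.7]
finger_gap: 10.9
t 13.65 wire x -6.86 y 0.20 z 206.08  tau 20.0 side 0.1 | F xs -3.95 ys -0.01 z -2.68 gap 10.9 j3,4 [137.5 247.3]
time: 13.82
tool_pos: [562.6, 110.9, 149.9]
tcp_rot: [89.9, 9.9, -19.6]
ft_force: [-3.7, 2.1, -3.2]
finger_gap: 10.6
t 13.82 wire x -6.55 y 0.16 z 206.04  tau 20.0 side 0.1 | F xs -4.16 ys 0.73 z -3.18 gap 10.6 j3,4 [137.4 247.3]
time: 13.98
tool_pos: [562.8, 110.7, 149.8]
tcp_rot: [89.9, 9.9, -19.6]
ft_force: [-4.5, 2.5, -2.8]
finger_gap: 10.9
t 13.98 wire x -6.26 y 0.12 z 205.94  tau 20.0 side 0.1 | F xs -5.04 ys 0.83 z -2.84 gap 10.9 j3,4 [137.4 247.3]
```

View pics/w11c.png

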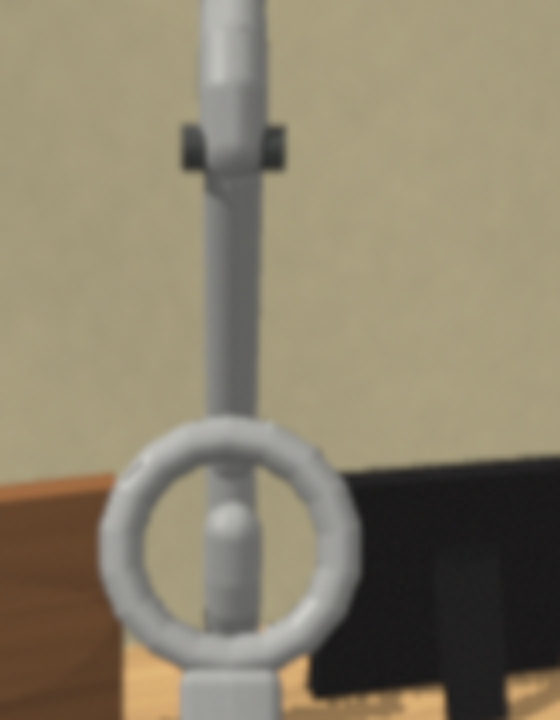

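View pics/s5d.png

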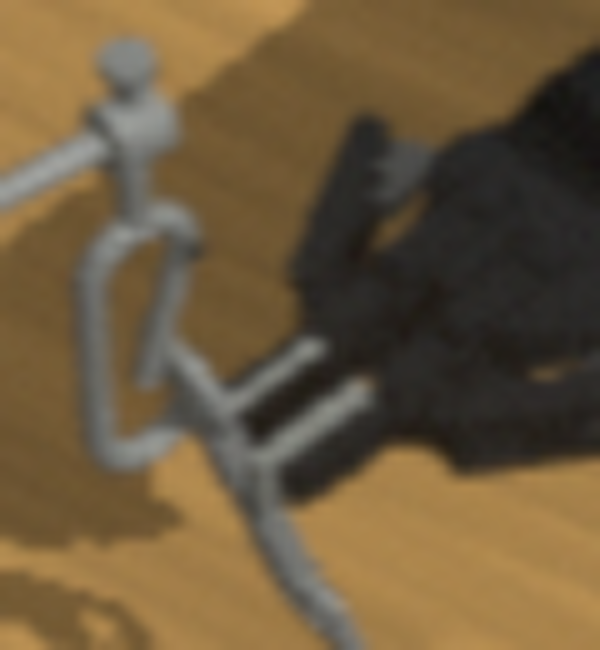

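```bash
python3 -m jog '[[[0.0003,-0.0001,-0.001],[0,0,0],-1],[[0.0003,-0.0001,-0.001],[0,0,0],-1]]'; python3 -c "
from go import *
st()"; python3 -m jog '[[[0.0003,-0.0001,-0.001],[0,0,0],-1],[[0.0003,-0.0001,-0.001],[0,0,0],-1]]'; python3 -c "
from go import *
st()"
```

```text
time: 14.25
tool_pos: [563.3, 110.7, 149.1]
tcp_rot: [89.9, 9.9, -19.6]
ft_force: [-4.7, 1.9, -0.5]
finger_gap: 11.3
t 14.25 wire x -5.85 y 0.22 z 205.28  tau 20.0 side 0.0 | F xs -5.02 ys 0.19 z -0.49 gap 11.3 j3,4 [137.3 247.1]
time: 14.42
tool_pos: [563.5, 110.6, 147.9]
tcp_rot: [89.9, 9.9, -19.6]
ft_force: [-3.5, 2.5, -1.4]
finger_gap: 10.9
t 14.42 wire x -5.57 y 0.19 z 204.04  tau 20.0 side 0.1 | F xs -4.15 ys 1.18 z -1.35 gap 10.9 j3,4 [137.3 247. ]
```

```bash
python3 -m jog '[[[0.0004,-0.0001,-0.001],[0,0,0],-1],[[0.0004,-0.0001,-0.001],[0,0,0],-1]]'; python3 -c "
from go import *
st()"; python3 -m jog '[[[0.0004,-0.0001,-0.001],[0,0,0],-1],[[0.0004,-0.0001,-0.001],[0,0,0],-1]]'; python3 -c "
from go import *
st()"; python3 -m jog '[[[0.0003,-0.0001,-0.001],[0,0,0],-1],[[0.0003,-0.0001,-0.001],[0,0,0],-1]]'; python3 -c "
from go import *
st()"
```

```text
time: 14.58
tool_pos: [563.9, 110.5, 146.7]
tcp_rot: [89.9, 9.9, -19.6]
ft_force: [-4.9, 2.2, -0.7]
finger_gap: 10.5
t 14.58 wire x -5.19 y 0.25 z 202.85  tau 20.0 side 0.1 | F xs -5.38 ys 0.46 z -0.72 gap 10.5 j3,4 [137.2 246.9]
time: 14.75
tool_pos: [564.2, 110.3, 145.6]
tcp_rot: [89.9, 9.9, -19.6]
ft_force: [-3.6, 1.6, -0.4]
finger_gap: 10.5
t 14.75 wire x -4.80 y 0.24 z 201.78  tau 20.0 side 0.1 | F xs -3.93 ys 0.28 z -0.39 gap 10.5 j3,4 [137.1 246.7]
time: 14.92
tool_pos: [564.5, 110.2, 144.6]
tcp_rot: [89.9, 9.9, -19.6]
ft_force: [-4.4, 1.9, -0.8]
finger_gap: 11.1
t 14.92 wire x -4.51 y 0.22 z 200.72  tau 20.0 side 0.1 | F xs -4.81 ys 0.35 z -0.84 gap 11.1 j3,4 [137.  246.6]
```

```bash
python3 -m jog '[[[0.0003,-0.0001,-0.001],[0,0,0],-1],[[0.0003,-0.0001,-0.001],[0,0,0],-1]]'; python3 -c "
from go import *
st()"; python3 -m jog '[[[0.0003,-0.0001,-0.001],[0,0,0],-1],[[0.0003,-0.0001,-0.001],[0,0,0],-1]]'; python3 -c "
from go import *
st();snap('wrist','w12');crop('w12',200,20,340,200,4,'w12c');snap('scene','s6')
im,_=load('s6');cv2.imwrite('pics/s6d.png',cv2.resize(im[175:240,235:295,::-1],None,fx=10,fy=10,interpolation=cv2.INTER_CUBIC))"
```

```text
time: 15.08
tool_pos: [564.8, 110.1, 143.6]
tcp_rot: [89.9, 9.9, -19.6]
ft_force: [-4.0, 1.4, -2.0]
finger_gap: 10.8
t 15.08 wire x -4.20 y 0.21 z 199.71  tau 20.0 side 0.1 | F xs -4.26 ys -0.02 z -2.04 gap 10.8 j3,4 [137.  246.5]
time: 15.25
tool_pos: [565.0, 110.0, 142.5]
tcp_rot: [89.9, 9.9, -19.6]
ft_force: [-3.7, 1.6, -1.9]
finger_gap: 10.9
t 15.25 wire x -3.90 y 0.17 z 198.58  tau 20.0 side 0.1 | F xs -3.97 ys 0.28 z -1.86 gap 10.9 j3,4 [136.9 246.3]
```

View pics/w12c.png

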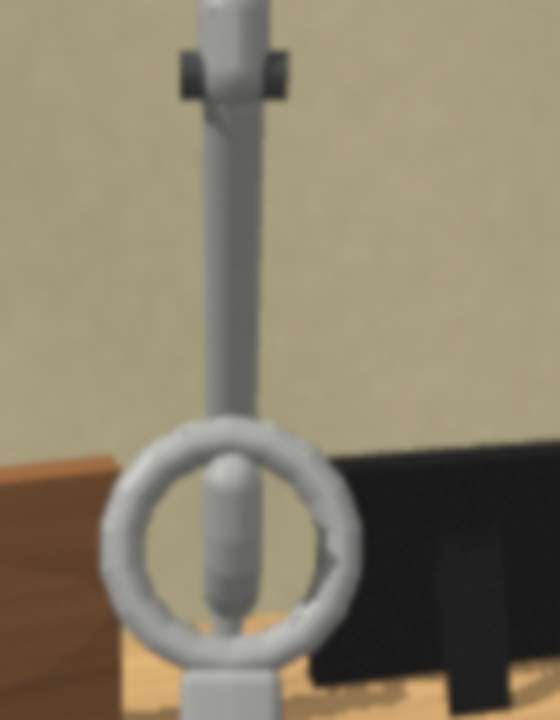

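View pics/s6d.png

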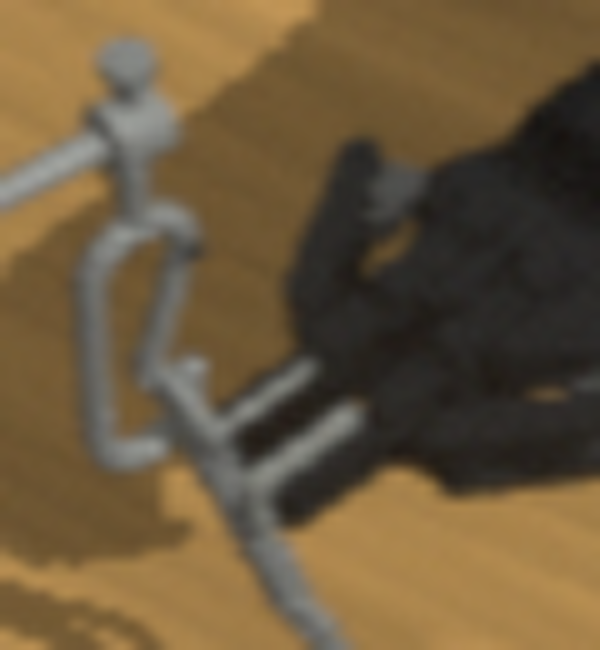

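The wire is now going in behind the nose, whose tip shows above the ring at scene crop (195,365). I'll keep sliding down.

```bash
python3 -m jog '[[[0.0003,-0.0001,-0.001],[0,0,0],-1],[[0.0003,-0.0001,-0.001],[0,0,0],-1]]'; python3 -c "
from go import *
st()"; python3 -m jog '[[[0.0002,-0.0001,-0.001],[0,0,0],-1],[[0.0002,-0.0001,-0.001],[0,0,0],-1]]'; python3 -c "
from go import *
st()"; python3 -m jog '[[[0.0002,-0.0001,-0.001],[0,0,0],-1],[[0.0002,-0.0001,-0.001],[0,0,0],-1]]'; python3 -c "
from go import *
st()"
```

```text
time: 15.52
tool_pos: [565.4, 109.9, 141.5]
tcp_rot: [89.9, 9.9, -19.6]
ft_force: [-3.1, 1.4, -4.1]
finger_gap: 10.7
t 15.52 wire x -3.57 y 0.19 z 197.61  tau 20.0 side 0.1 | F xs -3.39 ys 0.27 z -4.13 gap 10.7 j3,4 [136.8 246.2]
time: 15.68
tool_pos: [565.5, 109.7, 140.3]
tcp_rot: [89.9, 10.0, -19.6]
ft_force: [-2.6, 0.8, -5.4]
finger_gap: 10.9
t 15.68 wire x -3.39 y 0.08 z 196.38  tau 20.1 side 0.1 | F xs -2.72 ys -0.14 z -5.45 gap 10.9 j3,4 [136.7 246.1]
time: 15.85
tool_pos: [565.6, 109.6, 139.1]
tcp_rot: [89.9, 10.0, -19.6]
ft_force: [-2.2, 0.3, -5.9]
finger_gap: 11.0
t 15.85 wire x -3.21 y -0.00 z 195.22  tau 20.1 side 0.1 | F xs -2.20 ys -0.50 z -5.88 gap 11.0 j3,4 [136.7 246. ]
```

```bash
python3 -m jog '[[[0.0,0,-0.001],[0,0,0],-1],[[0.0,0,-0.001],[0,0,0],-1]]'; python3 -c "
from go import *
st()"; python3 -m jog '[[[0,0,-0.001],[0,0,0],-1],[[0,0,-0.001],[0,0,0],-1]]'; python3 -c "
from go import *
st();snap('wrist','w13');crop('w13',200,20,340,200,4,'w13c');snap('scene','s7')
im,_=load('s7');cv2.imwrite('pics/s7d.png',cv2.resize(im[175:240,235:295,::-1],None,fx=10,fy=10,interpolation=cv2.INTER_CUBIC))"
```

```text
time: 16.02
tool_pos: [566.2, 109.8, 139.4]
tcp_rot: [89.9, 9.8, -19.6]
ft_force: [-0.1, -0.5, -1.3]
finger_gap: 10.7
t 16.02 wire x -2.85 y 0.35 z 195.58  tau 19.9 side 0.0 | F xs 0.06 ys -0.48 z -1.26 gap 10.7 j3,4 [136.6 245.9]
time: 16.18
tool_pos: [566.1, 109.8, 138.2]
tcp_rot: [89.9, 9.9, -19.6]
ft_force: [0.4, 0.2, -1.1]
finger_gap: 10.6
t 16.18 wire x -2.91 y 0.35 z 194.40  tau 20.0 side 0.0 | F xs 0.35 ys 0.35 z -1.11 gap 10.6 j3,4 [136.5 245.8]
```

View pics/w13c.png

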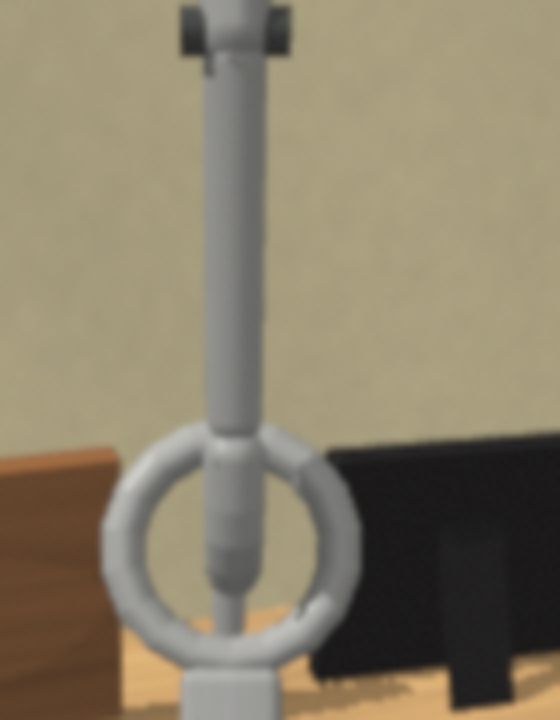

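View pics/s7d.png

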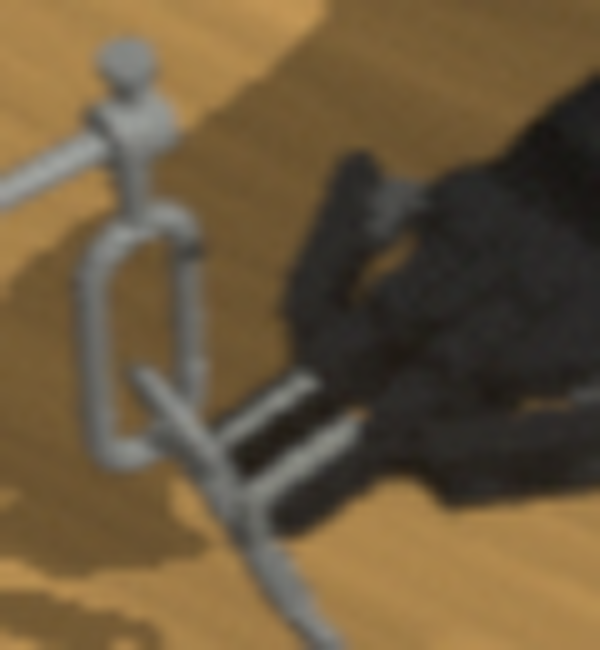

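The gate has snapped shut with the ring inside: gate and nose meet at wrist crop (233,435), and the wire passes behind them. Next I'll lower the opener and bring it near plumb.

```bash
python3 -c "
from go import *
delta(*tgt(16,-1,189)); delta(*tgt(12,0,186)); delta(*tgt(8,0,184.5))"
```

```text
t 16.2833 shift m [ 0.0055 -0.0023 -0.0071] turn [-0.0221 -0.0659  0.0013] gap 10.8 F [-0.6  0.3 -1.4] q [  35.    8.  137.  246.   62. -123.]
t 16.2833 shift m [ 0.0103 -0.004  -0.0117] turn [-0.0455 -0.1317  0.0014] gap 10.8 F [-0.6  0.3 -1.4] q [  35.    8.  137.  246.   62. -123.]
t 16.2833 shift m [ 0.0143 -0.0054 -0.0144] turn [-0.0688 -0.1975  0.0014] gap 10.8 F [-0.6  0.3 -1.4] q [  35.    8.  137.  246.   62. -123.]
```

```bash
python3 -m jog '[[[0.001,-0.0005,-0.0025],[0,0,0],-1],[[0.002,-0.001,-0.005],[-0.007,-0.02,0],-1],[[0.0038,-0.0017,-0.006],[-0.015,-0.044,0],-1],[[0.0055,-0.0023,-0.0071],[-0.022,-0.066,0.001],-1],[[0.0055,-0.0023,-0.0071],[-0.022,-0.066,0.001],-1]]'; python3 -c "
from go import *
st()"; python3 -m jog '[[[0.0012,-0.0005,-0.0011],[-0.006,-0.016,0],-1],[[0.0024,-0.0009,-0.0022],[-0.012,-0.033,0],-1],[[0.0036,-0.0013,-0.0034],[-0.018,-0.049,0],-1],[[0.0048,-0.0017,-0.0046],[-0.023,-0.066,0],-1],[[0.0048,-0.0017,-0.0046],[-0.023,-0.066,0],-1]]'; python3 -c "
from go import *
st();delta(*tgt(8,0,184.5))"
```

```text
time: 16.7
tool_pos: [571.1, 107.1, 129.6]
tcp_rot: [89.9, 5.9, -19.5]
ft_force: [0.4, 0.4, -2.3]
finger_gap: 10.4
t 16.70 wire x -1.25 y -0.46 z 187.54  tau 16.0 side 0.1 | F xs 0.26 ys 0.56 z -2.33 gap 10.4 j3,4 [134.5 240.9]
time: 17.12
tool_pos: [576.1, 105.6, 125.4]
tcp_rot: [90.0, 2.0, -19.5]
ft_force: [0.1, 0.8, -1.8]
finger_gap: 10.5
t 17.12 wire x -0.09 y -0.34 z 184.93  tau 12.1 side 0.0 | F xs -0.15 ys 0.75 z -1.80 gap 10.5 j3,4 [132.2 237.4]
t 17.1167 shift m [ 0.0042 -0.0011 -0.0017] turn [-0.023  -0.067   0.0005] gap 10.5 F [ 0.1  0.8 -1.8] q [  34.   22.  132.  237.   73. -112.]
```

```bash
python3 -m jog '[[[0.0014,-0.0004,-0.0005],[-0.008,-0.022,0],-1],[[0.0028,-0.0007,-0.001],[-0.015,-0.045,0],-1],[[0.0042,-0.0011,-0.0015],[-0.023,-0.067,0],-1],[[0.0042,-0.0011,-0.0015],[-0.023,-0.067,0],-1]]'; python3 -c "
from go import *
st()"; python3 -m jog '[[[0,0,-0.0007],[0,0,0],-1],[[0,0,-0.0007],[0,0,0],-1]]'; python3 -c "
from go import *
st();snap('wrist','w14');crop('w14',200,20,340,200,4,'w14c');snap('scene','s8')
im,_=load('s8');cv2.imwrite('pics/s8d.png',cv2.resize(im[175:240,235:295,::-1],None,fx=10,fy=10,interpolation=cv2.INTER_CUBIC))"
```

```text
time: 17.45
tool_pos: [580.4, 104.5, 124.1]
tcp_rot: [90.0, -2.1, -19.5]
ft_force: [0.4, 0.4, -1.7]
finger_gap: 10.7
t 17.45 wire x 0.06 y 0.02 z 184.85  tau 8.0 side -0.0 | F xs 0.25 ys 0.51 z -1.70 gap 10.7 j3,4 [129.8 234.6]
time: 17.62
tool_pos: [580.4, 104.7, 123.9]
tcp_rot: [90.1, -2.1, -19.5]
ft_force: [0.2, -0.4, -1.5]
finger_gap: 10.7
t 17.62 wire x 0.03 y 0.18 z 184.72  tau 8.0 side -0.1 | F xs 0.35 ys -0.28 z -1.54 gap 10.7 j3,4 [129.8 234.7]
```

View pics/w14c.png

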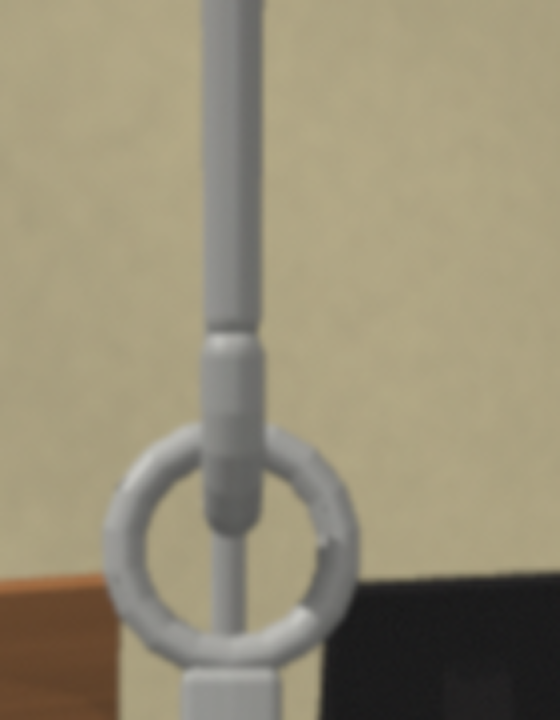

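View pics/s8d.png

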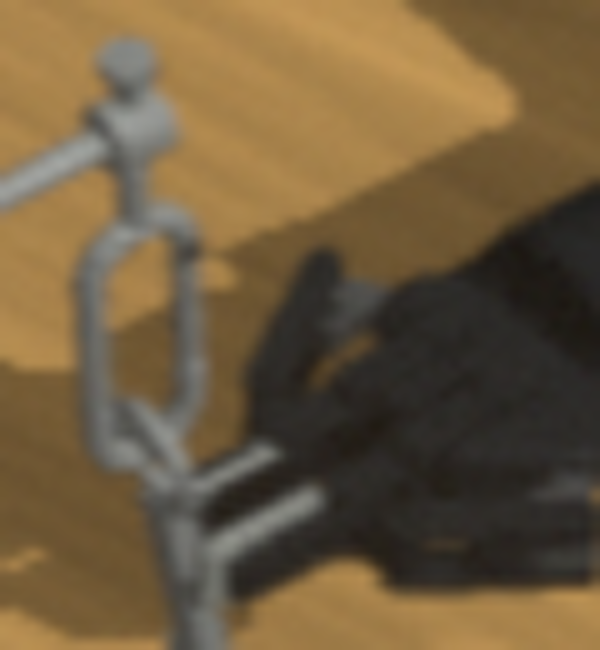

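The ring is in the bow and the gate is shut. Now I'll lower it by feel until the hook carries the weight.

```bash
python3 -m jog '[[[0,0,-0.0007],[0,0,0],-1],[[0,0,-0.0007],[0,0,0],-1]]'; python3 -c "
from go import *
st()";python3 -m jog '[[[0,0,-0.0007],[0,0,0],-1],[[0,0,-0.0007],[0,0,0],-1]]'; python3 -c "
from go import *
st()";python3 -m jog '[[[0,0,-0.0007],[0,0,0],-1],[[0,0,-0.0007],[0,0,0],-1]]'; python3 -c "
from go import *
st()"
```

```text
time: 17.88
tool_pos: [580.4, 104.8, 123.5]
tcp_rot: [90.1, -2.1, -19.5]
ft_force: [1.0, -0.3, -1.0]
finger_gap: 10.5
t 17.88 wire x -0.08 y 0.22 z 184.29  tau 8.0 side -0.1 | F xs 1.08 ys 0.03 z -0.97 gap 10.5 j3,4 [129.7 234.6]
time: 18.05
tool_pos: [580.3, 104.7, 122.6]
tcp_rot: [90.1, -2.1, -19.5]
ft_force: [-0.7, -1.0, -0.7]
finger_gap: 10.5
t 18.05 wire x -0.09 y 0.19 z 183.36  tau 8.0 side -0.1 | F xs -0.30 ys -1.14 z -0.73 gap 10.5 j3,4 [129.6 234.6]
time: 18.22
tool_pos: [580.3, 104.6, 121.7]
tcp_rot: [90.0, -2.1, -19.5]
ft_force: [-0.2, 0.1, -1.3]
finger_gap: 10.6
t 18.22 wire x -0.11 y 0.12 z 182.49  tau 8.0 side -0.0 | F xs -0.28 ys 0.06 z -1.31 gap 10.6 j3,4 [129.6 234.6]
```

```bash
python3 -m jog '[[[0,0,-0.0006],[0,0,0],-1],[[0,0,-0.0006],[0,0,0],-1]]'; python3 -c "
from go import *
st()";python3 -m jog '[[[0,0,-0.0006],[0,0,0],-1],[[0,0,-0.0006],[0,0,0],-1]]'; python3 -c "
from go import *
st()";python3 -m jog '[[[0,0,-0.0005],[0,0,0],-1],[[0,0,-0.0005],[0,0,0],-1]]'; python3 -c "
from go import *
st()"
```

```text
time: 18.38
tool_pos: [580.4, 104.7, 121.4]
tcp_rot: [90.1, -2.2, -19.5]
ft_force: [-0.6, -1.2, 0.4]
finger_gap: 10.4
t 18.38 wire x -0.06 y 0.19 z 182.24  tau 7.9 side -0.1 | F xs -0.17 ys -1.30 z 0.43 gap 10.4 j3,4 [129.5 234.5]
time: 18.55
tool_pos: [580.6, 104.7, 121.2]
tcp_rot: [90.1, -2.2, -19.5]
ft_force: [-0.5, -0.9, 3.6]
finger_gap: 10.9
t 18.55 wire x 0.03 y 0.25 z 182.04  tau 7.9 side -0.1 | F xs -0.19 ys -1.07 z 3.65 gap 10.9 j3,4 [129.4 234.5]
time: 18.72
tool_pos: [580.7, 104.8, 121.1]
tcp_rot: [90.1, -2.3, -19.5]
ft_force: [-0.5, 0.1, 4.8]
finger_gap: 10.9
t 18.72 wire x 0.09 y 0.31 z 181.92  tau 7.9 side -0.1 | F xs -0.54 ys -0.06 z 4.84 gap 10.9 j3,4 [129.4 234.5]
```

```bash
python3 -m jog '[[[0,0,0.0008],[0,0,0],-1],[[0,0,0.001],[0,0,0],-1],[[0,0,0.001],[0,0,0],-1]]' 20; python3 -c "
from go import *
st()";python3 -m jog '[[[0,0,0],[0,0,0],-0.6],[[0,0,0],[0,0,0],-0.4],[[0,0,0],[0,0,0],-0.1],[[0,0,0],[0,0,0],0.1],[[0,0,0],[0,0,0],0.1]]'; python3 -c "
from go import *
st();snap('scene','s9');snap('wrist','w15')
im,_=load('s9');cv2.imwrite('pics/s9d.png',cv2.resize(im[175:250,235:305,::-1],None,fx=8,fy=8,interpolation=cv2.INTER_CUBIC))"
```

```text
time: 18.97
tool_pos: [580.4, 104.7, 121.2]
tcp_rot: [90.1, -2.1, -19.5]
ft_force: [2.1, -0.8, 2.9]
finger_gap: 10.3
t 18.97 wire x -0.06 y 0.21 z 182.05  tau 8.0 side -0.1 | F xs 2.27 ys -0.00 z 2.92 gap 10.3 j3,4 [129.5 234.5]
time: 19.38
tool_pos: [580.2, 104.6, 120.8]
tcp_rot: [90.0, -2.1, -19.5]
ft_force: [-0.3, 0.2, 1.0]
finger_gap: 46.8
t 19.38 wire x -0.18 y 0.07 z 181.58  tau 8.0 side -0.0 | F xs -0.30 ys 0.08 z 0.99 gap 46.8 j3,4 [129.5 234.5]
```

View pics/s9d.png

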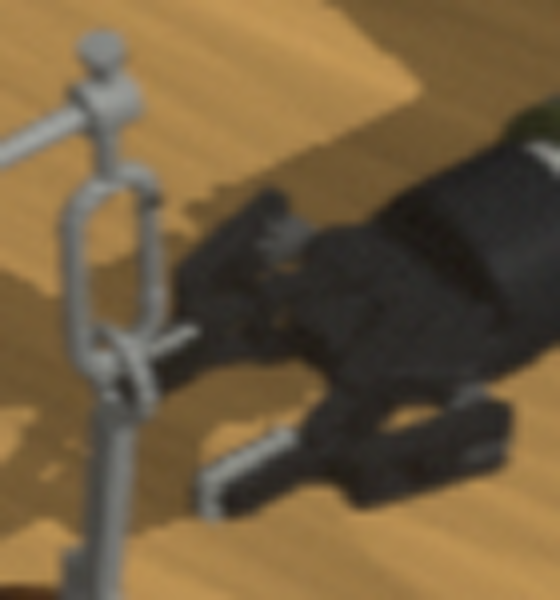

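View pics/w15.png

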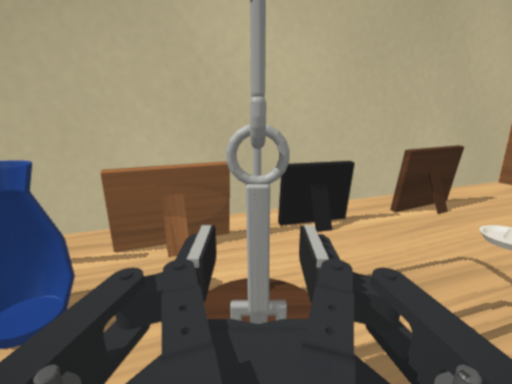

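It hangs free in the bow, ring at scene crop (130,370), with the fingers clear on both sides. Retreating straight back.

```bash
python3 -m jog '[[[-0.005,0.0018,0],[0,0,0],0.3],[[-0.015,0.0053,0],[0,0,0],0.3],[[-0.03,0.0106,0],[0,0,0],0.3],[[-0.05,0.0177,0],[0,0,0],0.3],[[-0.07,0.0248,0],[0,0,0],0.3]]'; python3 -m jog '[[[-0.01,0.0035,0.005],[0,0,0],0.3],[[-0.01,0.0035,0.005],[0,0,0],0.3],[[-0.01,0.0035,0.005],[0,0,0],0.3],[[-0.01,0.0035,0.005],[0,0,0],0.3],[[-0.01,0.0035,0.005],[0,0,0],0.3]]';python3 -m jog '[[[0,0,0],[0,0,0],0.3],[[0,0,0],[0,0,0],0.3],[[0,0,0],[0,0,0],0.3],[[0,0,0],[0,0,0],0.3],[[0,0,0],[0,0,0],0.3]]'
python3 - <<'E'
from go import *
snap('wrist','w16')
import subprocess
E
for i in 1 2 3 4; do python3 -m jog '[[[0,0,0],[0,0,0],0.3],[[0,0,0],[0,0,0],0.3],[[0,0,0],[0,0,0],0.3],[[0,0,0],[0,0,0],0.3],[[0,0,0],[0,0,0],0.3]]' >/dev/null; done
python3 - <<'E'
from go import *
snap('wrist','w17');snap('scene','s10')
for n in ('w17',):
    crop('w17',180,0,340,200,3.5,'w17c')
a,_=load('w16');b,_=load('w17');print('diff',np.abs(a.astype(int)-b).max(2).__gt__(25).sum())
im,_=load('s10');cv2.imwrite('pics/s10d.png',cv2.resize(im[175:250,225:305,::-1],None,fx=8,fy=8,interpolation=cv2.INTER_CUBIC))
E
```

```text
time: 19.9
tool_pos: [509.4, 129.2, 121.2]
tcp_rot: [90.1, -2.1, -19.6]
ft_force: [0.0, 1.4, -0.9]
finger_gap: 55.8
time: 20.32
tool_pos: [500.8, 132.8, 126.2]
tcp_rot: [90.1, -2.1, -19.5]
ft_force: [1.4, 0.0, -2.2]
finger_gap: 55.4
time: 20.73
tool_pos: [500.4, 132.8, 126.1]
tcp_rot: [90.1, -2.1, -19.5]
ft_force: [-0.1, -0.5, -0.3]
finger_gap: 55.3
diff 91
```

View pics/w17.png

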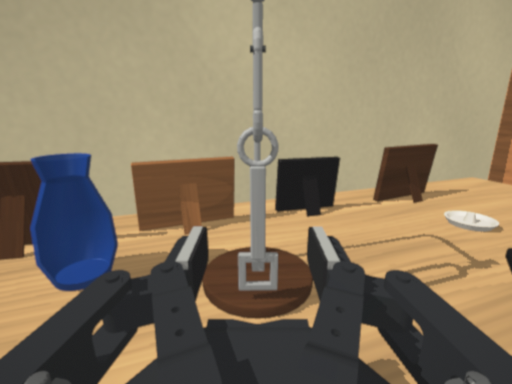

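View pics/s10d.png

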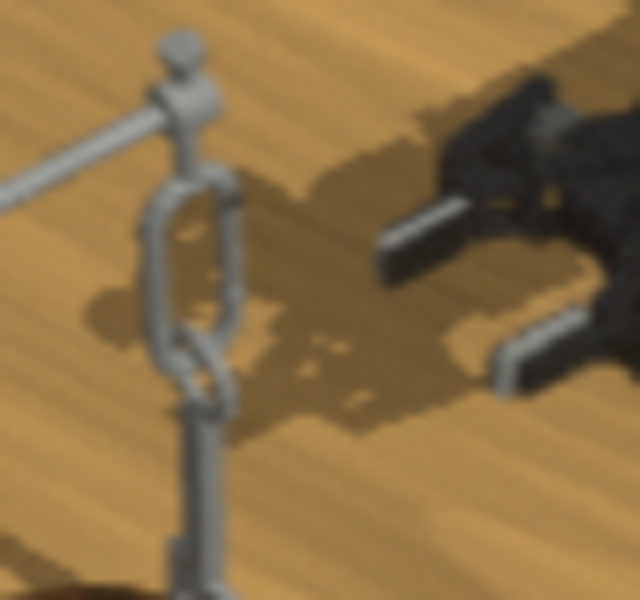

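It hangs in the bow with the gate shut and the robot clear. I'll check for sway over a few more frames and let it settle.

```bash
for i in 1 2 3 4 5 6; do python3 -m jog '[[[0,0,0],[0,0,0],0.3],[[0,0,0],[0,0,0],0.3],[[0,0,0],[0,0,0],0.3],[[0,0,0],[0,0,0],0.3],[[0,0,0],[0,0,0],0.3]]' >/dev/null; done
python3 - <<'E'
from go import *
F=[];ims=[]
for i in range(10):
    im=vision.snapshot('scene'); ims.append(im.astype(int))
print(r.sense()['time'],[int((np.abs(ims[i]-ims[0])[180:270,235:275].max(2)>20).sum()) for i in range(10)])
snap('top','t9'); a,_=load('top0'); b,_=load('t9'); d=np.abs(a.astype(int)-b).max(2)>40
for n,(x,y) in dict(vase=(174,120),dish=(372,134),remote=(334,186)).items(): print(n,int(d[y-25:y+25,x-25:x+25].sum()))
c=cam('wrist'); cs=cam('scene')
print('ring centre',tri([(c,(257.5,147.5)),(cs,(225+207/8,175+368/8))]))
E
```

```text
25.55 [0, 0, 0, 0, 0, 0, 0, 0, 0, 0]
vase 0
dish 0
remote 0
ring centre (array([592.09253852, 100.14434189, 167.41276921]), [np.float64(0.5612016572895409), np.float64(0.561201657289521)])
```

```bash
python3 -c "
from bench import order,r
print(order.hand_in(), r.sense()['time'])"
```

```text
the job is handed in; nothing more can be done
the job is handed in; nothing more can be done
```

The steel opener is hanging by its ring in the bow of the snap hook, the gate is shut behind it, and the job is handed in at about 25.6 s of the 72 s. I pressed the ring against the gate to about its stop and slid the wire down behind the nose. The gate then snapped shut, and I lowered the opener onto the bow, released it and backed straight out.

**Last checks**
- **Position:** the ring centre triangulates to z ≈ 167 mm, about 8 mm below the bow's wire and about 15 mm to the -x side of hook_mid, all within limits.
- **Rest:** ten scene pictures over 0.5 s show no motion. The wrist picture shows it plumb, with the gate meeting the nose.
- **Other things:** the top view shows no change at the vase, incense dish or remote. The robot is clear of everything.
- **Force:** the wrist readings never showed more than about 7 N on the hook, read between moves rather than continuously.

**What disagreed**
- **Finger gap:** it read about 11 mm on the 14 mm handle, though the grip held throughout.
- **Ring position:** the wrist camera put the ring 1 to 2 mm farther along than my first estimate, so I corrected for it before pressing the gate.
- **Gate stop:** it came about 3 mm deeper than I had calculated, so I found the stop and slid down by feel.

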